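# Make up two table condiment sets

## Robot

A 6-joint arm with a two-finger parallel gripper is mounted at the origin on a cart in front of the work surface, level with it; the furniture and walls round the work are solid. World frame = base frame: x ahead of the robot, y to its left, z up, the work surface at z = 0. Lengths are in m, angles in rad, forces in N, time in s.
With the tool pointing down it reaches from about 0.225 to 0.725 m from the base axis. Payload 3.1 kg.
Tool frame: the origin (TCP) lies midway between the tips of the shut fingers; the grasp point (between the pads) lies 19 mm behind it (manip.pinch_z is the distance from the TCP to the grasp point, in m); z points along the fingers, y is the direction in which the jaws open and shut (so a half turn about z gives the same grasp; the last joint's range is limited). The gripper opens to 85 mm and grips with 20 to 120 N. Pads are 22 mm wide; open, the fingers measure 114 mm over their backs; the gripper's body (76 mm by 85 mm) begins 54 mm behind the grasp point. The pads swing forward as they close: fully open they stand 13 mm farther back than shut.
Start: joints at [0.587, 0.048, 0.099, 1.622, 0, 1.443], TCP at [0.396, 0.344, 0.231] pointing down, gripper open.
Joint ranges: [-2.91, 2.91], [-0.99, 1.94], [-1.21, 1.42], [-2.12, 2.29], [-1.49, 1.47], [-3.14, 3.14]. Speed limits (rad/s): [2.79, 2.79, 3.14, 3.14, 3.14, 3.14].

## Interface

Orientations are given as a unit quaternion [w, x, y, z].
In Python, from cell import manip, vision, ticket gives the robot as it stands.
- The arm moves only by the shell command python3 -m crank 'ROWS' [OPENING] [FORCE]. ROWS is JSON, a list of rows, each a list of 6 numbers: the shift along the tool's x, y, z normalised to -1 to 1, where 1 is 0.03 m, then the turn, a rotation vector about the tool's x, y, z normalised to -1 to 1, where 1 is 0.12 rad. A call has exactly 10 rows; each row shifts and turns the commanded pose from where the row before left it, along the tool's axes as they then stand; what a row does not reach is not made up. A row lasts 1/12 s, in which the tool goes at most 41.7 mm and 7.16 degrees, less where a joint would pass 70% of its speed; a pose out of reach is approached as far as the arm can. A call with a number of a shift or a turn outside -1 to 1 is refused whole. A call with a gripper value outside its range is refused whole. OPENING is the gripper command: -1 is shut, 1 is fully open, values between are in proportion, set as the call begins (- or left out, the last holds). The fingers move at their own pace and stop on an object; FORCE is the grip in N (left out, the last holds). Time passes only in rows, so rows that do not move let the fingers close, or fill a call up. It gives the time, the measured TCP pose, the force and the opening at its end, in the units of the state.
- manip.state(): the state, without advancing time (a new reading comes with each control period).
- vision.get_image(name): name is "side" or "top" or "wrist"; returns (picture, depth): 384x512x3 uint8, blue, green, red; 384x512 float32, m along the optical axis (not along the pixel's ray), 0 where there is no reading.
- vision.camera_model(name): a dict with "mtx" (3x3 intrinsics, pixels), "k1" (the pictures are not rectified: a ray, as slopes to the right and down, at radius r is drawn at 1 + k1 r^2 times it, then the intrinsics apply), "eye" and "attitude" of the camera in the world. Camera axes: x right, y down, z forward; pixel columns grow to the right and rows downward; lengths in m; the calibration is good to about 2 mm. A picture is of the moment at which its call begins: read the wrist's pose just before it. camera_model takes no time and is no camera call; for the wrist camera it gives the pose at the moment of the call.
- ticket.close_job(): hands the job in, once; it reports no verdict.
The state is a dict: "t": time; "joints": joint angles; "qd": joint speeds; "tau": joint torques, N m; "ee_pos": TCP position; "ee_rot": TCP orientation; "contact_force": force on the tool from outside, world axes, zero at the start; "torque": the same for the moment, N m; "finger_gap": finger opening in m.
Only numpy, scipy, OpenCV 4.12 (cv2) and the standard library are available. Lean on these libraries where they do the work, as an engineer would, in place of code of your own. Each camera call takes 0.05 s, during which the arm holds its last target.

## Task

Make up two condiment sets for the tables. The ramen set is the dark wooden carrier: a soy sauce bottle, the chilli oil jar and the pepper shaker; the dumpling set is the pale wooden carrier: the other soy sauce bottle and the vinegar bottle. Stand each one upright, right down in the well that fits it, never tip one over, and leave the timer and the tape roll where they are.

Things in the scene. Friction and masses are not known exactly. Their poses are not given: they have to be found in the camera images.
- dark_carrier: Dark wooden carrier, fixed, 69 x 168 x 14 mm, a row of three round wells, a wire handle on each end (32 mm high). Origin under its centre; y along the row, x across, z up. Wells 9 mm deep at x = 0, floor 5 mm above the stand: y -52.5 mm, 49 wide, soy; y +4.5, 55 wide, chilli; y +57, 40 wide, pepper. They stand 12 mm apart: room for fingers only across the row (along x).
- pale_carrier: Pale wooden carrier, fixed, 63 x 111 x 14 mm, a row of two round wells, a wire handle on each end (32 mm high). Origin under its centre; y along the row, x across, z up. Wells 9 mm deep at x = 0, floor 5 mm above the stand: y -24 mm, 49 wide, soy; y +27, 43 wide, vinegar. They stand 12 mm apart: room for fingers only across the row (along x).
- soy_1_mid (a point): Dark brown soy sauce bottle with a cream band and a black cap, one of two alike (soy_1, soy_2; either may go to either carrier). Body 42 mm in diameter, straight up to 46 mm; neck and cap (29 mm) above. About 150 g. Round, upright, 72 mm tall, foot bevelled 5 mm. This point: on its axis, 36 mm above its base; z up, yaw free.
- soy_2_mid (a point): Dark brown soy sauce bottle with a cream band and a black cap, one of two alike (soy_1, soy_2; either may go to either carrier). Body 42 mm in diameter, straight up to 46 mm; neck and cap (29 mm) above. About 150 g. Round, upright, 72 mm tall, foot bevelled 5 mm. This point: on its axis, 36 mm above its base; z up, yaw free.
- vinegar_mid (a point): The vinegar bottle: amber with a white band and a green cap. Body 36 mm in diameter, straight up to 46 mm; neck and cap (29 mm) above. About 130 g. Round, upright, 72 mm tall, foot bevelled 5 mm. This point: on its axis, 36 mm above its base; z up, yaw free.
- chilli_mid (a point): The chilli oil jar: red with a cream band, 48 mm in diameter, brass screw lid 47 mm wide from 56 mm up. About 180 g. Round, upright, 72 mm tall, foot bevelled 5 mm. This point: on its axis, 36 mm above its base; z up, yaw free.
- pepper_mid (a point): The pepper shaker: white ceramic, 33 mm in diameter, domed steel top from 54 mm up. About 110 g. Round, upright, 72 mm tall, foot bevelled 5 mm. This point: on its axis, 36 mm above its base; z up, yaw free.
- timer: Bystander, leave it: round white kitchen timer with a red dial, 68 mm across, 36 mm high; origin under its centre. Behind it a fixed clipboard leans towards the robot: 306 mm high, top edge from x 0.55, y 0.19 to x 0.66, y 0.0.
- tape_roll: Bystander, leave it: roll of tan tape lying flat, 100 mm across, 25 mm high; origin under its centre. Beyond it stands a fixed stockpot, 316 mm across, 229 mm high, at x 0.87, y -0.23. Nearer the robot stands a fixed canister, 140 mm across, 181 mm high, at x 0.50, y -0.27: to grasp a thing in front of it, close the fingers along y.
Things that resemble listed ones, but are neither listed nor needed, are in the scene too. What is shaped like the part that bears vinegar_mid but pink is not meant.

How it is judged:
By the outcome, as a careful person would: the job done as asked, in the order asked, and still so for the second after the job is handed in, with the robot touching nothing.
It also fails if it takes over 131 s, if anything falls off the work surface, if the arm or the gripper's body presses on something with over 40 N, if the wrist force passes 120 N, or if a joint passes its speed limit or range.

## Working session

There is one attempt and no reset: what is moved stays moved. The work goes in short steps, Python scripts to look and compute and a shell command to move; the robot and the scene stay as the last step left them, time stands still between calls to the robot, and variables do not carry over. Pictures are saved under pics/ and viewed, and the job is handed in when it is done.

```bash
ls; mkdir -p pics; python3 - <<'E'
from cell import manip, vision, ticket
import cv2,numpy as np
print(manip.state(), manip.pinch_z)
for n in ["side","top","wrist"]:
    m=vision.camera_model(n); print(n,m)
    im,d=vision.get_image(n); cv2.imwrite(f"pics/{n}0.png",im); np.save(f"pics/{n}0_d.npy",d); 
print(manip.state()['t'])
E
```

```text
pics
{'t': 0.0, 'joints': array([ 5.87233947e-01,  4.87286919e-02,  9.76183890e-02,  1.62198208e+00,
       -2.80762033e-05,  1.44298510e+00]), 'qd': array([ 0.00059196, -0.00097906,  0.0013234 , -0.00010016, -0.0011764 ,
        0.00106004]), 'tau': array([-1.18908123e-03, -3.38781202e+01,  3.20015931e+01,  2.04073515e-02,
       -1.97350982e-04, -9.89440593e-06]), 'ee_pos': array([0.39592666, 0.34386375, 0.23013892]), 'ee_rot': array([-5.93688463e-04,  4.14938546e-01,  9.09848715e-01, -9.82697201e-04]), 'contact_force': array([-0.42197129, -0.27061102, -0.87667479]), 'torque': array([-0.01795401,  0.01272089, -0.0433983 ]), 'finger_gap': 0.08564193754858113} 0.0187
side {'mtx': array([[372.50234757,   0.        , 256.88647746],
       [  0.        , 372.50234757, 187.21185019],
       [  0.        ,   0.        ,   1.        ]]), 'k1': -0.1222675137588985, 'eye': array([-0.07025372, -0.17124643,  0.64387517]), 'attitude': array([-0.28293165,  0.68824396, -0.61221477,  0.26732567])}
top {'mtx': array([[399.84357625,   0.        , 258.504197  ],
       [  0.        , 399.84357625, 187.8222097 ],
       [  0.        ,   0.        ,   1.        ]]), 'k1': -0.05935037102143144, 'eye': array([ 0.39575863, -0.10730488,  0.94794645]), 'attitude': array([ 0.04565677, -0.70409462,  0.70761362, -0.03806833])}
wrist {'mtx': array([[300.55332574,   0.        , 253.07189208],
       [  0.        , 300.55332574, 184.27168767],
       [  0.        ,   0.        ,   1.        ]]), 'k1': 0.0021513905875679465, 'eye': array([0.3461473 , 0.40088385, 0.3727046 ]), 'attitude': array([0.13986828, 0.92617624, 0.34645456, 0.05102617])}
0.15
```

View pics/side0.png

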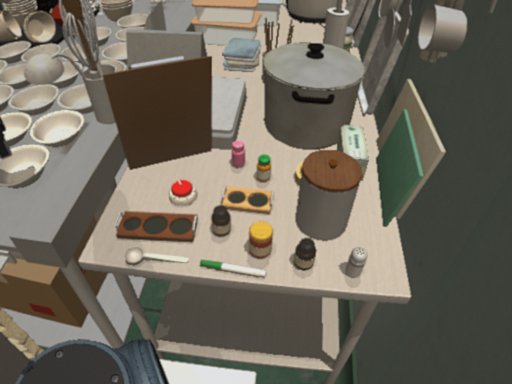

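View pics/top0.png

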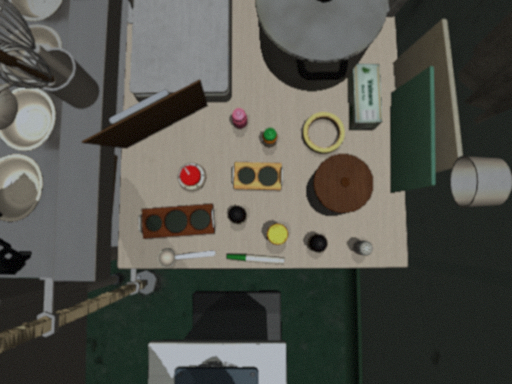

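View pics/wrist0.png

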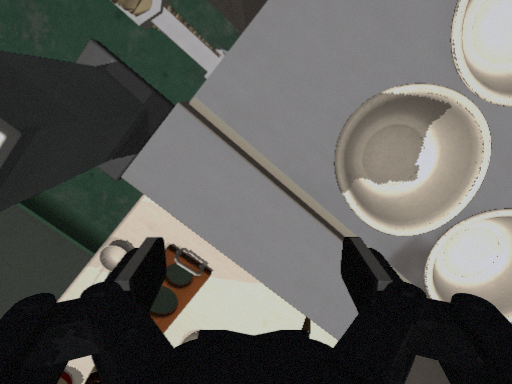

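```bash
cat > h.py <<'E'
import numpy as np, cv2
from scipy.spatial.transform import Rotation as R
from cell import vision, manip
def rays(m,px):
    K=m['mtx']; px=np.atleast_2d(px).astype(float)
    D=np.array([m['k1'],0,0,0,0.])
    n=cv2.undistortPoints(px.reshape(-1,1,2),K,D).reshape(-1,2)
    q=m['attitude']; Rm=R.from_quat([q[1],q[2],q[3],q[0]]).as_matrix()
    return m['eye'], (Rm@np.c_[n,np.ones(len(n))].T).T
def plane(m,px,z):
    e,d=rays(m,px); return e+d*((z-e[2])/d[:,2])[:,None]
def depthpt(m,px,dep):
    e,d=rays(m,px); return e+d*np.atleast_1d(dep)[:,None]
def proj(m,P):
    q=m['attitude']; Rm=R.from_quat([q[1],q[2],q[3],q[0]]).as_matrix()
    c=(np.atleast_2d(P)-m['eye'])@Rm; s=c[:,:2]/c[:,2:]; s=s*(1+m['k1']*(s**2).sum(1))[:,None]
    return s@np.diag([m['mtx'][0,0],m['mtx'][1,1]])+m['mtx'][:2,2]
E
python3 - <<'E'
import cv2
a=cv2.imread('pics/top0.png')[95:275,125:395]; cv2.imwrite('pics/top0z.png',cv2.resize(a,None,fx=2.9,fy=2.9,interpolation=cv2.INTER_CUBIC))
a=cv2.imread('pics/side0.png')[140:285,105:385]; cv2.imwrite('pics/side0z.png',cv2.resize(a,None,fx=2.8,fy=2.8,interpolation=cv2.INTER_CUBIC))
E
```

```text
(no output)
```

View pics/top0z.png

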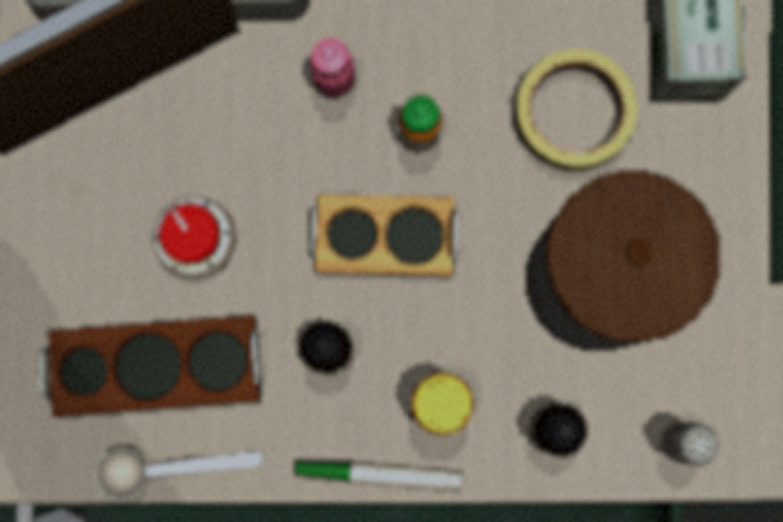

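View pics/side0z.png

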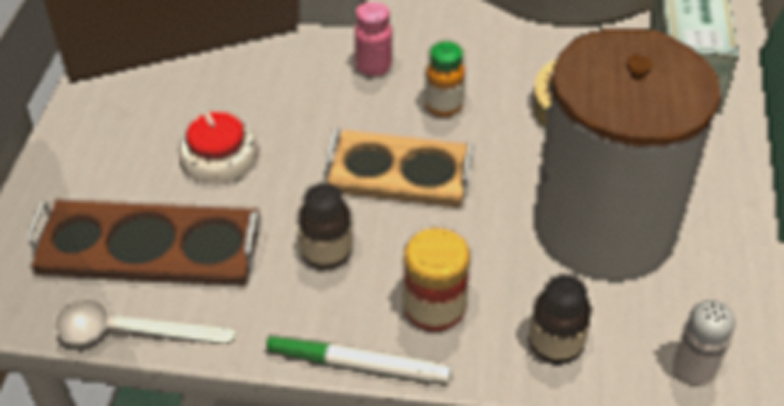

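The top view shows, in full-image pixels, dark wells at (153,223), (176,221) and (200,219), with the small pepper well on the left. The pale wells are at (246,175) and (268,176), vinegar on the left. The bottles are soy at (237,214) and (317,242), chilli at (277,234), pepper at (364,247) and vinegar with its green cap at (270,135). The pink bottle at (239,117) is a decoy.

```bash
cat > meas.py <<'E'
from h import *
def comps(mask,amin=40):
    n,l,s,c=cv2.connectedComponentsWithStats(mask.astype(np.uint8))
    return [(c[i],s[i],l==i) for i in range(1,n) if s[i][4]>=amin]
E
python3 - <<'E'
from meas import *
np.set_printoptions(precision=4,suppress=True)
im=cv2.imread('pics/top0.png'); m=vision.camera_model('top'); dep=np.load('pics/top0_d.npy')
hsv=cv2.cvtColor(im,cv2.COLOR_BGR2HSV); H,S,V=cv2.split(hsv)
roi=np.zeros(V.shape,bool); roi[100:262,128:385]=1
def show(name,mask,z,box=None):
    k=roi.copy()
    if box: b=np.zeros_like(k); b[box[1]:box[3],box[0]:box[2]]=1; k&=b
    for c,s,l in comps(mask&k):
        cnt=max(cv2.findContours(l.astype(np.uint8),cv2.RETR_EXTERNAL,cv2.CHAIN_APPROX_NONE)[0],key=len)
        e=cv2.fitEllipse(cnt) if len(cnt)>5 else None
        p=plane(m,c,z)[0]; dd=np.median(dep[l]); q=depthpt(m,c,[dd])[0]
        print(name,'px',c,'area',s[4],'ell',np.round(e[1],1),'plane',p,'depth pt',q,'diam mm',1000*2*np.sqrt(s[4]/np.pi)*dd/400)
show('darkstuff',V<70,0.014)
show('cap',(V<60),0.072,(220,195,260,235)); show('cap',(V<60),0.072,(300,225,335,260))
show('chilli',(H>20)&(H<35)&(S>150),0.072,(255,215,300,255))
show('green',(H>50)&(H<80)&(S>120),0.072,(255,120,290,150))
# steel top by height
e,d=None,None
yy,xx=np.mgrid[100:262,128:385]; P=depthpt(m,np.c_[xx.ravel(),yy.ravel()],dep[100:262,128:385].ravel())
Z=P[:,2].reshape(xx.shape); full=np.zeros(V.shape); full[100:262,128:385]=Z
show('tall',(full>0.055)&(full<0.085),0.07)
print(plane(m,[[192,176],[324,132]],0.03))
E
```

```text
darkstuff px [160.7935 116.6803] area 1864 ell [ 28.1 114.4] plane [0.6819 0.1386 0.014 ] depth pt [0.6356 0.0987 0.1653] diam mm 98.35890895739323
darkstuff px [357.5495 119.853 ] area 313 ell [35.7 51.5] plane [ 0.6704 -0.3367  0.014 ] depth pt [ 0.6632 -0.3306  0.0387] diam mm 46.52127102963674
darkstuff px [331.3393 122.7321] area 56 ell [115.6 539.8] plane [ 0.6635 -0.2732  0.014 ] depth pt [ 0.6648 -0.274   0.0093] diam mm 20.309768698392162
darkstuff px [266.037  141.3704] area 54 ell [ 7.5 13.9] plane [ 0.6185 -0.116   0.014 ] depth pt [ 0.6141 -0.1158  0.0327] diam mm 19.37197019960184
darkstuff px [267.5037 175.6519] area 270 ell [17.6 17.7] plane [ 0.5358 -0.1189  0.014 ] depth pt [ 0.5372 -0.119   0.0048] diam mm 44.180009631011814
darkstuff px [246.0732 175.1463] area 205 ell [15.  15.5] plane [ 0.5373 -0.0683  0.014 ] depth pt [ 0.5387 -0.0679  0.0048] diam mm 38.52356080262538
darkstuff px [318.2464 198.9446] area 487 ell [ 67.  116.8] plane [ 0.4799 -0.2374  0.014 ] depth pt [ 0.4713 -0.2242  0.1092] diam mm 52.323368347443775
darkstuff px [344.1772 181.6329] area 79 
[... 1959 characters left out ...]
pth pt [ 0.4725 -0.2239  0.0714] diam mm 22.57058178428242
tall px [236.1702 213.4397] area 141 ell [12.6 12.6] plane [ 0.4439 -0.0488  0.07  ] depth pt [ 0.444  -0.0487  0.0682] diam mm 29.471975452535457
tall px [277.1223 233.4484] area 368 ell [20.8 20.9] plane [ 0.3998 -0.1383  0.07  ] depth pt [ 0.3998 -0.1383  0.0708] diam mm 47.141387235118025
tall px [319.277  242.7095] area 148 ell [12.8 13.2] plane [ 0.3792 -0.2299  0.07  ] depth pt [ 0.3791 -0.2302  0.068 ] diam mm 29.873402729357405
tall px [364.6442 247.9264] area 163 ell [13.3 13.9] plane [ 0.3671 -0.3287  0.07  ] depth pt [ 0.3671 -0.3291  0.0685] diam mm 31.24618916359628
[[ 0.5336  0.0571  0.03  ]
 [ 0.6365 -0.2524  0.03  ]]
```

```bash
python3 - <<'E'
from meas import *
np.set_printoptions(precision=4,suppress=True)
im=cv2.imread('pics/top0.png'); m=vision.camera_model('top')
b,g,r=[c.astype(int) for c in cv2.split(im)]
k=(r-b<14)&(r<75)
for nm,box in (('dark',(138,205,217,240)),('pale',(230,160,285,192))):
    msk=np.zeros(k.shape,bool); msk[box[1]:box[3],box[0]:box[2]]=1
    for c,s,l in comps(k&msk,60):
        print(nm,c,s[4],'eqdiam mm',2*np.sqrt(s[4]/np.pi)*.94/400*1000,plane(m,c,0.0095)[0])
    sat=(r-b>28)|(k)
    big=max(comps(sat&msk),key=lambda t:t[1][4])
    cnt=max(cv2.findContours(big[2].astype(np.uint8),cv2.RETR_EXTERNAL,cv2.CHAIN_APPROX_NONE)[0],key=len)
    rc=cv2.minAreaRect(cnt); bp=cv2.boxPoints(rc); P=plane(m,bp,0.014)
    print(nm,'rect',rc,'world centre',P.mean(0),'sides',np.linalg.norm(np.diff(P,axis=0),axis=1), P[:,:2].tolist())
# side view check of wells
im=cv2.imread('pics/side0.png'); ms=vision.camera_model('side')
b,g,r=[c.astype(int) for c in cv2.split(im)]
k=(r-b<14)&(r<75)
for nm,box in (('dark',(115,210,200,243)),('pale',(220,184,276,214))):
    msk=np.zeros(k.shape,bool); msk[box[1]:box[3],box[0]:box[2]]=1
    for c,s,l in comps(k&msk,40): print('side',nm,c,s[4],plane(ms,c,0.0095)[0])
# side heights of caps via depth
dep=np.load('pics/side0_d.npy')
Hh,Ww=dep.shape; yy,xx=np.mgrid[:Hh,:Ww]; P=depthpt(ms,np.c_[xx.ravel(),yy.ravel()],dep.ravel())
for nm,c in dict(soy1=(.444,-.049),soy2=(.379,-.230),chilli=(.4,-.138),pep=(.367,-.329),vin=(.6235,-.1234)).items():
    s=P[(np.hypot(P[:,0]-c[0],P[:,1]-c[1])<.035)&(P[:,2]>.060)&(P[:,2]<.085)]
    print(nm,len(s),(s.min(0)+s.max(0))/2,s.max(0)-s.min(0))
E
```

```text
dark [175.4863 220.9617] 366 eqdiam mm 50.72983669599949 [0.4301 0.0982 0.0095]
dark [199.7168 219.049 ] 286 eqdiam mm 44.84416461858534 [0.4344 0.041  0.0095]
dark [153.52   222.7486] 175 eqdiam mm 35.078575263470846 [0.426  0.1504 0.0095]
dark rect ((176.71176147460938, 220.75291442871094), (30.141725540161133, 72.78498077392578), 85.60128784179688) world centre [0.4305 0.0947 0.014 ] sides [0.1722 0.0704 0.1708] [[0.4593876345109099, 0.18394907280666856], [0.4718556157333923, 0.012171401609499283], [0.40167769165371886, 0.006183030502695849], [0.38896709797381945, 0.17649759010646582]]
pale [246.0838 175.2793] 179 eqdiam mm 35.47720823371237 [ 0.5376 -0.0681  0.0095]
pale [267.5182 175.83  ] 247 eqdiam mm 41.674595982355775 [ 0.536  -0.119   0.0095]
pale rect ((257.4183654785156, 175.19448852539062), (48.52317810058594, 29.016983032226562), 1.7357045412063599) world centre [ 0.5372 -0.095   0.014 ] sides [0.0694 0.1152 0.0692] [[0.5045994957781836, -0.03681848968674921], [0.5739349550782653, -0.03866245174219031], [0.569653623315041, -0.15373669180779956], [0.5004832205390932, -0.15087549730715583]]
side dark [131.9316 224.094 ] 117 [0.4267 0.1488 0.0095]
side dark [155.08 225.4 ] 250 [0.4302 0.096  0.0095]
side dark [180.377  226.5445] 191 [0.4345 0.0393 0.0095]
side pale [236.1395 197.6977] 86 [ 0.5381 -0.0697  0.0095]
side pale [257.627  200.2381] 126 [ 0.5364 -0.1212  0.0095]
side pale [222.6957 209.9348] 46 [ 0.4954 -0.0449  0.0095]
soy1 141 [ 0.443  -0.0496  0.0666] [0.0311 0.0282 0.013 ]
soy2 180 [ 0.3788 -0.2324  0.0674] [0.0301 0.0297 0.0144]
chilli 405 [ 0.3961 -0.1403  0.0674] [0.044  0.047  0.0146]
pep 200 [ 0.3653 -0.3339  0.0671] [0.0296 0.0308 0.0137]
vin 94 [ 0.622 -0.125  0.066] [0.0257 0.0277 0.0118]
```

```bash
cat > need.py <<'E'
import sys
from h import *
def need(x,y,z,yaw=None):
    s=manip.state(); q=s['ee_rot']; Rm=R.from_quat([q[1],q[2],q[3],q[0]])
    p=s['ee_pos']; cur=np.degrees(np.arctan2(*Rm.as_matrix()[[1,0],0]))
    d=Rm.inv().apply(np.array([x,y,z])-p)/0.03
    yaw=cur if yaw is None else yaw
    c,t=np.cos(np.radians(yaw)),np.sin(np.radians(yaw))
    T=R.from_matrix(np.c_[[c,t,0],[t,-c,0],[0,0,-1]])
    rv=(Rm.inv()*T).as_rotvec()/0.12
    d2=T.inv().apply(np.array([x,y,z])-p)/0.03
    print('t',round(s['t'],2),'p',p.round(4),'yaw',cur.round(1),'gap',round(s['finger_gap'],4),'F',s['contact_force'].round(1))
    print('shift units now-frame',d.round(2),'target-frame',d2.round(2),'turn units',rv.round(2))
if __name__=='__main__': need(*map(float,sys.argv[1:]))
E
python3 need.py 0.4437 -0.049 0.13 94.2
python3 -m crank '[[0,0,0,0,0,0.9],[0,0,0,0,0,0.9],[0,0,0,0,0,0.9],[0,0,0,0,0,0.9],[0,0,0,0,0,0.9],[0,0,0,0,0,0.85],[-1,0,0,0,0,0],[-1,0,0,0,0,0],[-1,0,0,0,0,0],[-1,0,0,0,0,0]]' 0.5 30
python3 need.py 0.4437 -0.049 0.13 94.2
```

```text
t 0.15 p [0.396  0.3439 0.2304] yaw 131.0 gap 0.0857 F [ 0.2  0.1 -0.6]
shift units now-frame [-10.93  -7.38   3.36] target-frame [-13.18   0.63   3.35] turn units [-0.02  0.    5.35]
t: 0.98
ee_pos: [0.4048, 0.2234, 0.2308]
ee_rot: [-0.0, 0.68, 0.733, -0.0]
contact_force: [0.8, -0.5, 0.3]
finger_gap: 0.0639
t 0.98 p [0.4048 0.2234 0.2308] yaw 94.2 gap 0.0639 F [ 0.8 -0.5  0.3]
shift units now-frame [-9.15  0.62  3.36] target-frame [-9.15  0.63  3.36] turn units [-0.01  0.    0.01]
```

```bash

python3 -m crank '[[-0.92,0.06,0.33,0,0,0],[-0.92,0.06,0.33,0,0,0],[-0.92,0.06,0.33,0,0,0],[-0.92,0.06,0.33,0,0,0],[-0.92,0.06,0.33,0,0,0],[-0.92,0.06,0.33,0,0,0],[-0.92,0.06,0.33,0,0,0],[-0.92,0.06,0.33,0,0,0],[-0.92,0.06,0.33,0,0,0],[-0.87,0.08,0.33,0,0,0]]'
python3 need.py 0.4437 -0.049 0.014 94.2
python3 - <<'E'
from h import *
m=vision.camera_model('wrist'); im,d=vision.get_image('wrist'); cv2.imwrite('pics/w1.png',im)
print(proj(m,[[.4437,-.049,.072],[.4437,-.049,.046]]))
E
```

```text
t: 1.82
ee_pos: [0.4434, -0.0493, 0.1315]
ee_rot: [-0.0, 0.681, 0.732, -0.0]
contact_force: [0.3, 0.5, -0.3]
finger_gap: 0.0641
t 1.82 p [ 0.4434 -0.0493  0.1315] yaw 94.2 gap 0.0641 F [ 0.3  0.5 -0.3]
shift units now-frame [0.01 0.01 3.92] target-frame [0.01 0.01 3.92] turn units [-0.   -0.   -0.01]
[[254.69252542 201.16129891]
 [254.52149915 189.81911246]]
```

View pics/w1.png

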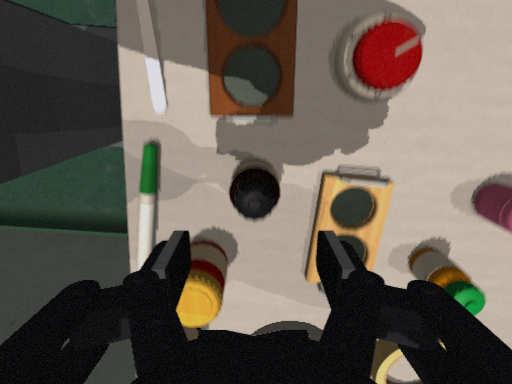

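The wrist view shows the soy cap at about (256,196), between the jaws' lines, and the dark soy well at (252,76). I'll compare the wrist measurements with those from the top camera.

```bash
python3 - <<'E'
from meas import *
np.set_printoptions(precision=4,suppress=True)
im=cv2.imread('pics/w1.png'); m=vision.camera_model('wrist')
V=im.max(2)
b,g,r=[c.astype(int) for c in cv2.split(im)]
for nm,box in (('dsoy',(212,42,292,112)),('pvin',(325,183,385,232))):
    k=np.zeros(V.shape,bool); k[box[1]:box[3],box[0]:box[2]]=1
    for c,s,l in comps(k&(r-b<16)&(r<75),200): print(nm,c,s,plane(m,c,.0095)[0])
k=np.zeros(V.shape,bool); k[155:228,222:290]=1
for c,s,l in comps(k&(V<32),200): print('cap',c,s,plane(m,c,.066)[0])
E
python3 -m crank '[[0,0,0.5,0,0,0],[0,0,0.5,0,0,0],[0,0,0.5,0,0,0],[0,0,0.5,0,0,0],[0,0,0.5,0,0,0],[0,0,0.5,0,0,0],[0,0,0.5,0,0,0],[0,0,0.42,0,0,0],[0,0,0,0,0,0],[0,0,0,0,0,0]]'
```

```text
dsoy [254.6947  69.4555] [ 224   47   55   56 1798] [0.437  0.0387 0.0095]
pvin [351.376  206.2299] [ 331  189   41   36 1109] [ 0.5355 -0.0743  0.0095]
cap [255.1528 189.2859] [ 230  168   49   50 1427] [ 0.4432 -0.0453  0.066 ]
t: 2.7
ee_pos: [0.4426, -0.0475, 0.0138]
ee_rot: [-0.001, 0.681, 0.732, -0.001]
contact_force: [0.1, -0.4, -0.4]
finger_gap: 0.0638
```

```bash

python3 -m crank '[[0,0,0,0,0,0],[0,0,0,0,0,0],[0,0,0,0,0,0],[0,0,0,0,0,0],[0,0,0,0,0,0],[0,0,0,0,0,0],[0,0,0,0,0,0],[0,0,-0.1,0,0,0],[0,0,-0.4,0,0,0],[0,0,-0.6,0,0,0]]' -1 40
python3 need.py 0.4345 0.0405 0.12 94.2
```

```text
t: 3.53
ee_pos: [0.4409, -0.0472, 0.0453]
ee_rot: [-0.003, 0.681, 0.732, -0.002]
contact_force: [0.6, -0.1, -2.4]
finger_gap: 0.0409
t 3.53 p [ 0.4409 -0.0472  0.0453] yaw 94.2 gap 0.0409 F [ 0.6 -0.1 -2.4]
shift units now-frame [ 2.94 -0.02 -2.48] target-frame [ 2.93  0.   -2.49] turn units [-0.05 -0.02 -0.  ]
```

```bash

python3 -m crank '[[0,0,-0.7,0,0,0],[0,0,-0.7,0,0,0],[0.2,0,-0.7,0,0,0],[0.5,0,-0.38,0,0,0],[0.6,0,0,-0.05,0,0],[0.6,0,0,0,-0.02,0],[0.5,0,0,0,0,0],[0.4,0,0,0,0,0],[0.14,0,0,0,0,0],[0,0,0,0,0,0]]'
python3 need.py 0.4345 0.0405 0.020 94.2
python3 - <<'E'
from h import *
m=vision.camera_model('wrist'); im,d=vision.get_image('wrist'); cv2.imwrite('pics/w2.png',im)
m2=vision.camera_model('side'); im,d=vision.get_image('side'); cv2.imwrite('pics/s2.png',im[130:290,90:390])
print(proj(m,[[.4344,.0405,.072],[.4344,.0405,.014]]))
E
```

```text
t: 4.37
ee_pos: [0.4366, 0.0408, 0.1213]
ee_rot: [0.002, 0.68, 0.733, 0.001]
contact_force: [-0.5, -0.3, -1.4]
finger_gap: 0.0409
t 4.37 p [0.4366 0.0408 0.1213] yaw 94.3 gap 0.0409 F [-0.5 -0.3 -1.4]
shift units now-frame [ 0.   -0.09  3.38] target-frame [-0.   -0.07  3.38] turn units [0.04 0.02 0.01]
[[250.70706926 206.82704266]
 [250.88327256 182.20337438]]
```

View pics/w2.png

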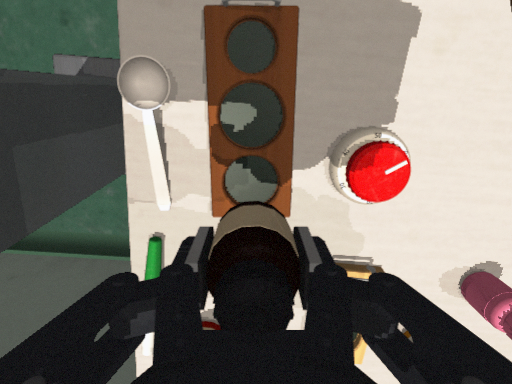

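View pics/s2.png

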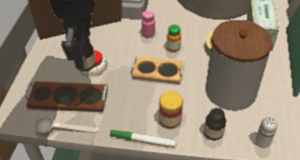

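The wrist view shows the soy well centred near (251,181), against a prediction of (251,182), with the bottle hanging between the fingers at column 253. I'm going down.

```bash

python3 -m crank '[[0,-0.07,0.45,0.04,0.02,0],[0,0,0.45,0,0,0],[0,0,0.45,0,0,0],[0,0,0.45,0,0,0],[0,0,0.45,0,0,0],[0,0,0.35,0,0,0],[0,0,0.25,0,0,0],[0,0,0.15,0,0,0],[0,0,0,0,0,0],[0,0,0,0,0,0]]'
python3 need.py 0.4345 0.0405 0.0188 94.2
```

```text
t: 5.3
ee_pos: [0.4355, 0.0397, 0.0321]
ee_rot: [0.0, 0.681, 0.732, 0.0]
contact_force: [-0.3, 0.2, -0.9]
finger_gap: 0.0411
t 5.3 p [0.4355 0.0397 0.0321] yaw 94.2 gap 0.0411 F [-0.3  0.2 -0.9]
shift units now-frame [ 0.03 -0.03  0.44] target-frame [ 0.03 -0.03  0.44] turn units [ 0.01  0.   -0.  ]
```

```bash

python3 -m crank '[[0.03,-0.03,0.1,0,0,0],[0,0,0.1,0,0,0],[0,0,0.1,0,0,0],[0,0,0.1,0,0,0],[0,0,0.05,0,0,0],[0,0,0,0,0,0],[0,0,0,0,0,0],[0,0,0,0,0,0],[0,0,0,0,0,0],[0,0,0,0,0,0]]'
python3 need.py 0.4345 0.0405 0.0188 94.2
```

```text
t: 6.13
ee_pos: [0.4349, 0.0408, 0.0211]
ee_rot: [0.001, 0.681, 0.733, 0.001]
contact_force: [-5.0, 0.3, 11.7]
finger_gap: 0.0408
t 6.13 p [0.4349 0.0408 0.0211] yaw 94.2 gap 0.0408 F [-5.   0.3 11.7]
shift units now-frame [-0.01 -0.01  0.08] target-frame [-0.01 -0.01  0.08] turn units [ 0.02  0.   -0.  ]
```

```bash

python3 -m crank '[[0,-0.03,0,0,0,0],[0,-0.03,0,0,0,0],[0,-0.03,0.03,0,0,0],[0,0,0.03,0,0,0],[0,0,0,0,0,0],[0,0,0,0,0,0],[0,0,0,0,0,0],[0,0,0,0,0,0],[0,0,0,0,0,0],[0,0,0,0,0,0]]'
python3 need.py 0.4345 0.0405 0.0188 94.2
```

```text
t: 6.97
ee_pos: [0.4348, 0.0407, 0.0211]
ee_rot: [0.003, 0.681, 0.733, 0.003]
contact_force: [-3.2, 0.5, 15.4]
finger_gap: 0.0408
t 6.97 p [0.4348 0.0407 0.0211] yaw 94.2 gap 0.0408 F [-3.2  0.5 15.4]
shift units now-frame [-0.01 -0.01  0.08] target-frame [-0.01 -0.01  0.08] turn units [0.06 0.   0.  ]
```

```bash
python3 - <<'E'
from h import *
m=vision.camera_model('wrist'); im,d=vision.get_image('wrist'); cv2.imwrite('pics/w3.png',im)
im,d=vision.get_image('side'); cv2.imwrite('pics/s3.png',cv2.resize(im[180:270,90:250],None,fx=4.5,fy=4.5,interpolation=cv2.INTER_CUBIC))
E
```

```text
(no output)
```

View pics/w3.png

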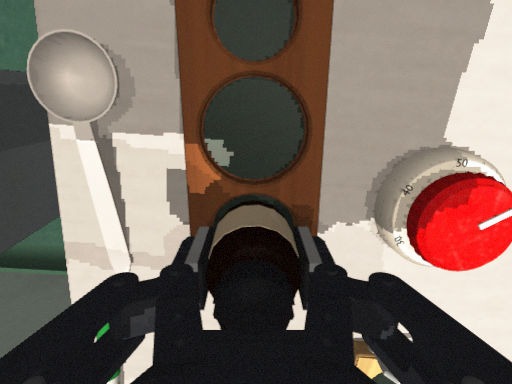

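View pics/s3.png

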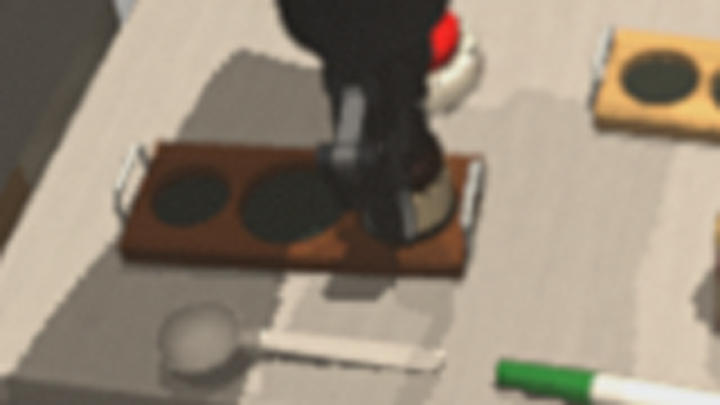

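Both views show the bottle inside the well, with the well's rim visible round it at (252,205). I'm releasing it.

```bash

python3 -m crank '[[0,0.04,-0.08,0.04,0,0],[0,0,0,0,0,0],[0,0,0,0,0,0],[0,0,0,0,0,0],[0,0,-0.5,0,0,0],[0,0,-0.9,0,0,0],[0,0,-1,0,0,0],[0,0,-1,0,0,0],[0,0,-0.6,0,0,0],[0,0,0,0,0,0]]' 0.5
python3 need.py 0.399 -0.139 0.14 180
python3 - <<'E'
from h import *
m=vision.camera_model('wrist'); im,d=vision.get_image('wrist'); cv2.imwrite('pics/w4.png',im)
P=depthpt(m,np.stack(np.meshgrid(np.arange(512),np.arange(384)),-1).reshape(-1,2),d.ravel())
s=P[(np.hypot(P[:,0]-.4345,P[:,1]-.0405)<.03)&(P[:,2]>.05)&(P[:,2]<.095)]
s=s[s[:,2]>s[:,2].max()-.008]
print(len(s),(s.min(0)+s.max(0))/2,s.min(0),s.max(0),np.percentile(s[:,2],[50,90]))
E
```

```text
t: 7.9
ee_pos: [0.4363, 0.0404, 0.1436]
ee_rot: [0.002, 0.681, 0.732, 0.001]
contact_force: [0.5, 0.5, 0.7]
finger_gap: 0.0643
t 7.9 p [0.4363 0.0404 0.1436] yaw 94.2 gap 0.0643 F [0.5 0.5 0.7]
shift units now-frame [-5.87 -1.68  0.12] target-frame [ 1.24 -5.98  0.12] turn units [  0.02   0.04 -12.48]
1088 [0.43450699 0.03878865 0.07473743] [0.42008334 0.02336524 0.07074131] [0.44893064 0.05421206 0.07873355] [0.07440401 0.07635743]
```

View pics/w4.png

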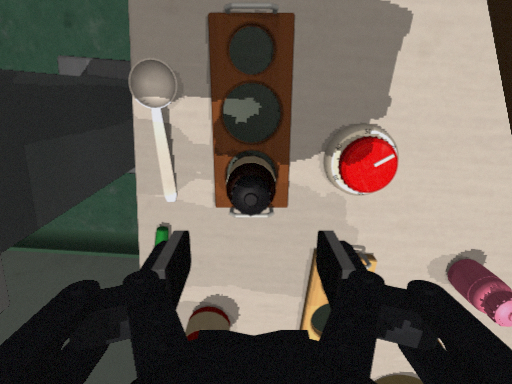

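The soy bottle stands seated at (250,190), with its cap top at about 77 mm (72 + 5). Next is the chilli jar, with the jaws along x, opened to about 66 mm to clear the pen.

```bash

python3 -m crank '[[-0.5,-0.1,0,0,0,0],[-0.8,-0.2,0,0,0,0],[-0.9,-0.2,0,0,0,0],[-0.9,-0.3,0,0,0,0],[-0.9,-0.3,0,0,0,0],[-0.8,-0.3,0,0,0,0],[-0.6,-0.2,0,0,0,0],[-0.4,-0.1,0,0,0,0],[-0.1,0,0,0,0,0],[0,0,0,0,0,0]]' 0.55
python3 need.py 0.399 -0.139 0.014 94.2
python3 - <<'E'
from h import *
m=vision.camera_model('wrist'); im,d=vision.get_image('wrist'); cv2.imwrite('pics/w5.png',im)
P=depthpt(m,np.stack(np.meshgrid(np.arange(512),np.arange(384)),-1).reshape(-1,2),d.ravel())
s=P[(np.hypot(P[:,0]-.399,P[:,1]+.139)<.035)&(P[:,2]>.066)&(P[:,2]<.08)]
print(len(s),(s.min(0)+s.max(0))/2,s.min(0),s.max(0))
E
```

```text
t: 8.78
ee_pos: [0.3944, -0.1397, 0.1375]
ee_rot: [-0.003, 0.682, 0.732, -0.002]
contact_force: [0.6, 0.1, 0.6]
finger_gap: 0.0661
t 8.78 p [ 0.3944 -0.1397  0.1375] yaw 94.1 gap 0.0661 F [0.6 0.1 0.6]
shift units now-frame [0.   0.18 4.12] target-frame [0.01 0.15 4.12] turn units [-0.05 -0.02 -0.02]
2973 [ 0.39918841 -0.14025476  0.07025089] [ 0.3752988  -0.16451605  0.06600086] [ 0.42307801 -0.11599347  0.07450092]
```

View pics/w5.png

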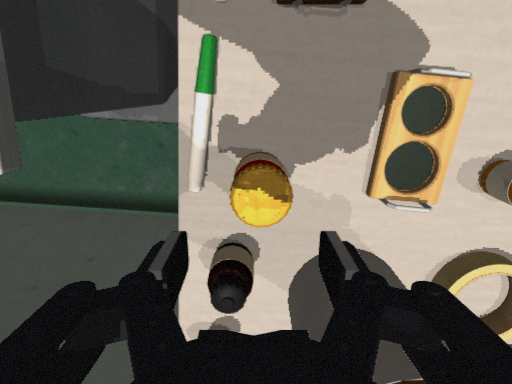

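The lid is at (262,197), which puts the jar at (0.399,-0.140). All views agree, so I'm going down.

```bash

python3 -m crank '[[-0.03,0.15,0.2,-0.04,-0.02,0],[0,0,0.5,0,0,0],[0,0,0.6,0,0,0],[0,0,0.6,0,0,0],[0,0,0.6,0,0,0],[0,0,0.6,0,0,0],[0,0,0.5,0,0,0],[0,0,0.4,0,0,0],[0,0,0.12,0,0,0],[0,0,0,0,0,0]]'
python3 need.py 0.399 -0.14 0.014 94.2
```

```text
t: 9.67
ee_pos: [0.399, -0.1388, 0.0139]
ee_rot: [-0.0, 0.68, 0.733, -0.001]
contact_force: [0.6, 0.4, -0.4]
finger_gap: 0.0666
t 9.67 p [ 0.399  -0.1388  0.0139] yaw 94.3 gap 0.0666 F [ 0.6  0.4 -0.4]
shift units now-frame [-0.04 -0.   -0.  ] target-frame [-0.04 -0.   -0.  ] turn units [-0.01  0.    0.01]
```

```bash

python3 -m crank '[[0,0,0,0,0,0],[0,0,0,0,0,0],[0,0,0,0,0,0],[0,0,0,0,0,0],[0,0,0,0,0,0],[0,0,0,0,0,0],[0,0,0,0,0,0],[0,0,0,0,0,0],[0,0,-0.4,0,0,0],[0,0,-0.6,0,0,0]]' -1 40
python3 need.py 0.4305 0.0975 0.13 94.2
```

```text
t: 10.5
ee_pos: [0.3972, -0.1392, 0.0431]
ee_rot: [-0.002, 0.681, 0.732, -0.002]
contact_force: [0.1, 0.1, -2.3]
finger_gap: 0.0471
t 10.5 p [ 0.3972 -0.1392  0.0431] yaw 94.2 gap 0.0471 F [ 0.1  0.1 -2.3]
shift units now-frame [ 7.79  1.66 -2.9 ] target-frame [ 7.79  1.68 -2.9 ] turn units [-0.04 -0.01 -0.  ]
```

```bash

python3 -m crank '[[0,0,-0.9,0,0,0],[0.3,0.1,-1,0,0,0],[0.7,0.2,-0.8,0,0,0],[1,0.2,-0.2,0,0,0],[1,0.2,0,0,0,0],[1,0.2,0,0,0,0],[1,0.2,0,0,0,0],[1,0.2,0,0,0,0],[0.9,0.2,0,0,0,0],[0.6,0.16,0,-0.02,0,0]]'
python3 -m crank '[[0.25,0,0,0,0,0],[0.04,0,0,0,0,0],[0,0,0,0,0,0],[0,0,0,0,0,0],[0,0,0,0,0,0],[0,0,0,0,0,0],[0,0,0,0,0,0],[0,0,0,0,0,0],[0,0,0,0,0,0],[0,0,0,0,0,0]]'
python3 need.py 0.4305 0.0975 0.03 94.2
python3 - <<'E'
from h import *
m=vision.camera_model('wrist'); im,d=vision.get_image('wrist'); cv2.imwrite('pics/w6.png',im)
print(proj(m,[[.4263,.1496,.014],[.4302,.0975,.014]]))
E
```

```text
t: 11.33
ee_pos: [0.4322, 0.0899, 0.1309]
ee_rot: [0.001, 0.68, 0.733, -0.0]
contact_force: [0.5, 0.0, -1.2]
finger_gap: 0.0471
t: 12.17
ee_pos: [0.4326, 0.0963, 0.1322]
ee_rot: [0.002, 0.681, 0.732, 0.001]
contact_force: [-0.7, 0.8, -1.9]
finger_gap: 0.0467
t 12.17 p [0.4326 0.0963 0.1322] yaw 94.2 gap 0.0467 F [-0.7  0.8 -1.9]
shift units now-frame [ 0.05 -0.08  3.41] target-frame [ 0.04 -0.07  3.41] turn units [ 0.03  0.02 -0.01]
[[250.61060428 117.93385652]
 [250.84079446 177.10714702]]
```

View pics/w6.png

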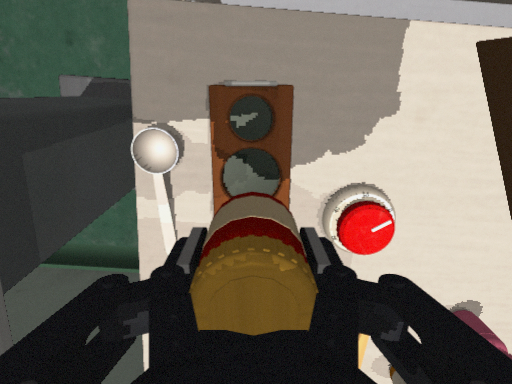

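The pepper well appears at (251,118), exactly as predicted, so the carrier's pose is confirmed. I'm lowering the jar.

```bash

python3 -m crank '[[0.04,-0.07,0.3,0.03,0.02,0],[0,0,0.5,0,0,0],[0,0,0.5,0,0,0],[0,0,0.5,0,0,0],[0,0,0.5,0,0,0],[0,0,0.45,0,0,0],[0,0,0.35,0,0,0],[0,0,0.2,0,0,0],[0,0,0.1,0,0,0],[0,0,0,0,0,0]]'
python3 need.py 0.4305 0.0975 0.022 94.2
```

```text
t: 13.05
ee_pos: [0.4299, 0.0975, 0.0295]
ee_rot: [-0.0, 0.681, 0.732, -0.0]
contact_force: [-0.5, -0.2, -1.3]
finger_gap: 0.0468
t 13.05 p [0.4299 0.0975 0.0295] yaw 94.2 gap 0.0468 F [-0.5 -0.2 -1.3]
shift units now-frame [-0.    0.02  0.25] target-frame [-0.    0.02  0.25] turn units [-0.01  0.   -0.  ]
```

```bash

python3 -m crank '[[0,0,0.08,0,0,0],[0,0,0.08,0,0,0],[0,0,0.08,0,0,0],[0,0,0.06,0,0,0],[0,0,0,0,0,0],[0,0,0,0,0,0],[0,0,0,0,0,0],[0,0,0,0,0,0],[0,0,0,0,0,0],[0,0,0,0,0,0]]'
python3 need.py 0.4305 0.0975 0.019 94.2
```

```text
t: 13.88
ee_pos: [0.4309, 0.0976, 0.0216]
ee_rot: [0.0, 0.681, 0.732, 0.0]
contact_force: [-0.6, 0.6, 2.4]
finger_gap: 0.0469
t 13.88 p [0.4309 0.0976 0.0216] yaw 94.2 gap 0.0469 F [-0.6  0.6  2.4]
shift units now-frame [-0.   -0.01  0.09] target-frame [-0.   -0.01  0.09] turn units [ 0.01 -0.   -0.  ]
```

Contact is at the same height as the seated soy, with almost no side force. I'm pressing lightly, then releasing.

```bash

python3 -m crank '[[0,0,0.06,0,0,0],[0,0,0,0,0,0],[0,0,0,0,0,0],[0,0,0,0,0,0],[0,0,0,0,0,0],[0,0,0,0,0,0],[0,0,0,0,0,0],[0,0,0,0,0,0],[0,0,0,0,0,0],[0,0,0,0,0,0]]'
python3 -m crank '[[0,0,-0.06,0,0,0],[0,0,0,0,0,0],[0,0,0,0,0,0],[0,0,0,0,0,0],[0,0,-0.5,0,0,0],[0,0,-0.9,0,0,0],[0,0,-1,0,0,0],[0,0,-1,0,0,0],[0,0,-0.6,0,0,0],[0,0,0,0,0,0]]' 0.55
python3 need.py 0.3665 -0.331 0.15 180
python3 - <<'E'
from h import *
m=vision.camera_model('wrist'); im,d=vision.get_image('wrist'); cv2.imwrite('pics/w7.png',im)
P=depthpt(m,np.stack(np.meshgrid(np.arange(512),np.arange(384)),-1).reshape(-1,2),d.ravel())
s=P[(np.hypot(P[:,0]-.4305,P[:,1]-.0975)<.033)&(P[:,2]>.066)&(P[:,2]<.095)]
print(len(s),(s.min(0)+s.max(0))/2,s.min(0),s.max(0),np.percentile(s[:,2],[50,90]))
E
```

```text
t: 14.72
ee_pos: [0.4309, 0.0977, 0.0216]
ee_rot: [0.0, 0.681, 0.732, 0.0]
contact_force: [-4.4, 0.3, 11.7]
finger_gap: 0.0473
t: 15.55
ee_pos: [0.4336, 0.0977, 0.146]
ee_rot: [0.003, 0.681, 0.732, 0.003]
contact_force: [0.1, -0.2, 0.1]
finger_gap: 0.0661
t 15.55 p [0.4336 0.0977 0.146 ] yaw 94.2 gap 0.0661 F [ 0.1 -0.2  0.1]
shift units now-frame [-14.09  -3.27  -0.16] target-frame [  2.24 -14.29  -0.13] turn units [  0.06   0.06 -12.48]
2997 [0.43032272 0.09808879 0.07269399] [0.40628618 0.0742296  0.06602819] [0.45435926 0.12194797 0.0793598 ] [0.07701443 0.07801756]
```

View pics/w7.png

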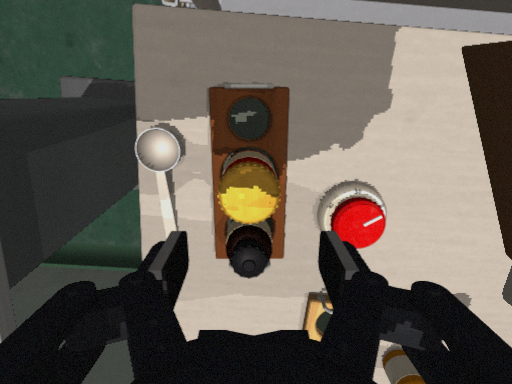

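The chilli jar is seated: its lid is at (250,193), with a median top of 77 mm and its centre at (0.430,0.098). Next is the pepper, with the jaws turned to y because of the canister.

```bash

python3 -m crank '[[-0.7,-0.3,0,0.05,0.05,0],[-1,-0.35,0,0,0,0],[-1,-0.35,0,0,0,0],[-1,-0.35,0,0,0,0],[-1,-0.35,0,0,0,0],[-1,-0.35,0,0,0,0],[-1,-0.35,0,0,0,0],[-0.7,-0.35,0,0,0,0],[-0.4,-0.2,0,0,0,-0.5],[0,0,0,0,0,-1]]' 0.4
python3 -m crank '[[0,0,0,0,0,-1],[0,0,0,0,0,-1],[0,0,0,0,0,-1],[0,0,0,0,0,-1],[0,0,0,0,0,-1],[0,0,0,0,0,-1],[0,0,0,0,0,-1],[0,0,0,0,0,-1],[0,0,0,0,0,-1],[0,0,0,0,0,-1]]'
python3 need.py 0.3665 -0.331 0.14 180
```

```text
t: 16.43
ee_pos: [0.3573, -0.144, 0.1382]
ee_rot: [-0.006, 0.612, 0.79, -0.001]
contact_force: [-0.3, -0.2, -0.0]
finger_gap: 0.0597
t: 17.27
ee_pos: [0.3581, -0.1417, 0.1382]
ee_rot: [-0.005, 0.056, 0.998, 0.003]
contact_force: [-0.6, -0.1, -0.7]
finger_gap: 0.0598
t 17.27 p [ 0.3581 -0.1417  0.1382] yaw 173.6 gap 0.0598 F [-0.6 -0.1 -0.7]
shift units now-frame [-0.98 -6.24 -0.11] target-frame [-0.28 -6.31 -0.06] turn units [ 0.06 -0.08 -0.93]
```

```bash

python3 -m crank '[[0,0,0,0.06,-0.08,-0.93],[0,-0.5,0,0,0,0],[0,-0.9,0,0,0,0],[0,-0.95,0,0,0,0],[-0.1,-0.95,0,0,0,0],[-0.1,-0.95,0,0,0,0],[-0.08,-0.9,0,0,0,0],[0,-0.7,0,0,0,0],[0,-0.45,0,0,0,0],[0,0,0,0,0,0]]'
python3 need.py 0.3665 -0.331 0.014 180
python3 - <<'E'
from h import *
m=vision.camera_model('wrist'); im,d=vision.get_image('wrist'); cv2.imwrite('pics/w8.png',im)
P=depthpt(m,np.stack(np.meshgrid(np.arange(512),np.arange(384)),-1).reshape(-1,2),d.ravel())
s=P[(np.hypot(P[:,0]-.3665,P[:,1]+.331)<.03)&(P[:,2]>.056)&(P[:,2]<.08)]
print(len(s),(s.min(0)+s.max(0))/2,s.min(0),s.max(0))
E
```

```text
t: 18.1
ee_pos: [0.3656, -0.3328, 0.1387]
ee_rot: [0.0, 0.004, 1.0, -0.0]
contact_force: [0.2, 1.2, 0.3]
finger_gap: 0.0594
t 18.1 p [ 0.3656 -0.3328  0.1387] yaw 179.5 gap 0.0594 F [0.2 1.2 0.3]
shift units now-frame [-0.03  0.06  4.16] target-frame [-0.03  0.06  4.16] turn units [-0.01  0.   -0.07]
1297 [ 0.36616828 -0.33362507  0.06490988] [ 0.35114282 -0.34906723  0.05604162] [ 0.38119374 -0.31818291  0.07377814]
```

View pics/w8.png

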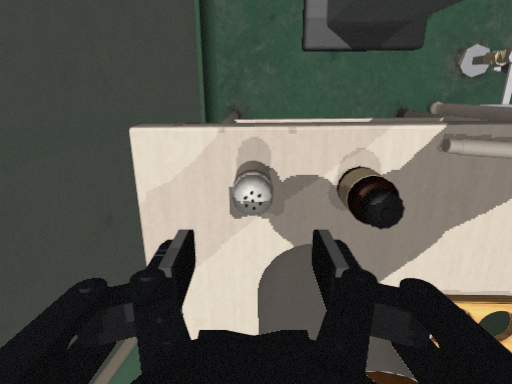

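The pepper shaker's top is at (252,195), centred between the fingers. I'm going down and closing.

```bash

python3 -m crank '[[-0.02,0,0.2,0,0,-0.06],[0,0,0.5,0,0,0],[0,0,0.6,0,0,0],[0,0,0.6,0,0,0],[0,0,0.6,0,0,0],[0,0,0.6,0,0,0],[0,0,0.5,0,0,0],[0,0,0.4,0,0,0],[0,0,0.12,0,0,0],[0,0,0,0,0,0]]'
python3 need.py 0.3665 -0.3328 0.014 180
python3 -m crank '[[0,0,0,0,0,0],[0,0,0,0,0,0],[0,0,0,0,0,0],[0,0,0,0,0,0],[0,0,0,0,0,0],[0,0,0,0,0,0],[0,0,0,0,0,0],[0,0,0,0,0,0],[0,0,-0.4,0,0,0],[0,0,-0.6,0,0,0]]' -1 40
python3 need.py 0.36 -0.14 0.15 180
```

```text
t: 18.98
ee_pos: [0.3667, -0.3298, 0.0157]
ee_rot: [0.0, -0.001, 1.0, 0.0]
contact_force: [0.6, 0.5, 0.8]
finger_gap: 0.0599
t 18.98 p [ 0.3667 -0.3298  0.0157] yaw -179.9 gap 0.0599 F [0.6 0.5 0.8]
shift units now-frame [ 0.01 -0.1   0.06] target-frame [ 0.01 -0.1   0.06] turn units [0.   0.01 0.02]
t: 19.82
ee_pos: [0.3655, -0.3296, 0.0453]
ee_rot: [-0.001, -0.0, 1.0, 0.001]
contact_force: [-0.3, -0.2, -1.5]
finger_gap: 0.0322
t 19.82 p [ 0.3655 -0.3296  0.0453] yaw -180.0 gap 0.0322 F [-0.3 -0.2 -1.5]
shift units now-frame [ 0.18  6.33 -3.47] target-frame [ 0.18  6.32 -3.49] turn units [ 0.02 -0.01  0.01]
```

```bash

python3 -m crank '[[0,0,-0.9,0,0,0],[0,0.1,-1,0,0,0],[0,0.5,-1,0,0,0],[0,0.9,-0.5,0,0,0],[0,1,0,0,0,0],[0,1,0,0,0,0],[0,1,0,0,0,0],[0,1,0,0,0,0],[0,0.8,0,0,0,0],[0,0.2,0,0,0,0.5]]'
python3 -m crank '[[0,0,0,0,0,1],[0,0,0,0,0,1],[0,0,0,0,0,1],[0,0,0,0,0,1],[0,0,0,0,0,1],[0,0,0,0,0,1],[0,0,0,0,0,1],[0,0,0,0,0,1],[0,0,0,0,0,1],[0,0,0,0,0,1]]'
python3 need.py 0.4265 0.150 0.14 94.2
```

```text
t: 20.65
ee_pos: [0.3659, -0.1329, 0.1488]
ee_rot: [0.001, 0.028, 1.0, 0.0]
contact_force: [0.1, -0.8, -1.9]
finger_gap: 0.032
t: 21.48
ee_pos: [0.3663, -0.1361, 0.1487]
ee_rot: [0.001, 0.591, 0.807, -0.0]
contact_force: [-0.7, 0.3, -1.7]
finger_gap: 0.032
t 21.48 p [ 0.3663 -0.1361  0.1487] yaw 107.5 gap 0.032 F [-0.7  0.3 -1.7]
shift units now-frame [8.49 4.78 0.28] target-frame [9.36 2.7  0.29] turn units [0.01 0.02 1.94]
```

```bash

python3 -m crank '[[0,0,0,0,0.02,0.95],[0,0,0,0,0,0.95],[0.7,0.2,0,0,0,0.04],[1,0.3,0,0,0,0],[1,0.3,0,0,0,0],[1,0.3,0,0,0,0],[1,0.3,0,0,0,0],[1,0.3,0,0,0,0],[1,0.3,0,0,0,0],[1,0.3,0,0,0,0]]'
python3 -m crank '[[0.9,0.3,0.1,0,0,0],[0.6,0.1,0.1,0,0,0],[0.16,0,0.1,0,0,0],[0,0,0,0,0,0],[0,0,0,0,0,0],[0,0,0,0,0,0],[0,0,0,0,0,0],[0,0,0,0,0,0],[0,0,0,0,0,0],[0,0,0,0,0,0]]'
python3 need.py 0.4265 0.150 0.03 94.2
```

```text
t: 22.32
ee_pos: [0.4169, 0.1009, 0.149]
ee_rot: [0.001, 0.679, 0.734, 0.0]
contact_force: [1.4, -0.6, -0.3]
finger_gap: 0.0322
t: 23.15
ee_pos: [0.4255, 0.1495, 0.1401]
ee_rot: [0.001, 0.679, 0.734, 0.001]
contact_force: [0.9, 0.6, -0.1]
finger_gap: 0.0318
t 23.15 p [0.4255 0.1495 0.1401] yaw 94.5 gap 0.0318 F [ 0.9  0.6 -0.1]
shift units now-frame [0.01 0.03 3.67] target-frame [0.01 0.03 3.67] turn units [0.02 0.   0.04]
```

```bash

python3 -m crank '[[0.01,0.03,0.3,0.02,0,0.04],[0,0,0.5,0,0,0],[0,0,0.5,0,0,0],[0,0,0.5,0,0,0],[0,0,0.5,0,0,0],[0,0,0.5,0,0,0],[0,0,0.4,0,0,0],[0,0,0.3,0,0,0],[0,0,0.15,0,0,0],[0,0,0,0,0,0]]'
python3 need.py 0.4265 0.150 0.022 94.2
python3 - <<'E'
from h import *
m=vision.camera_model('wrist'); im,d=vision.get_image('wrist'); cv2.imwrite('pics/w9.png',im)
E
```

```text
t: 23.98
ee_pos: [0.4251, 0.1501, 0.0289]
ee_rot: [-0.001, 0.68, 0.733, -0.001]
contact_force: [-0.5, 0.2, -0.9]
finger_gap: 0.0321
t 23.98 p [0.4251 0.1501 0.0289] yaw 94.2 gap 0.0321 F [-0.5  0.2 -0.9]
shift units now-frame [-0.01  0.05  0.23] target-frame [-0.01  0.05  0.23] turn units [-0.02  0.    0.01]
```

View pics/w9.png

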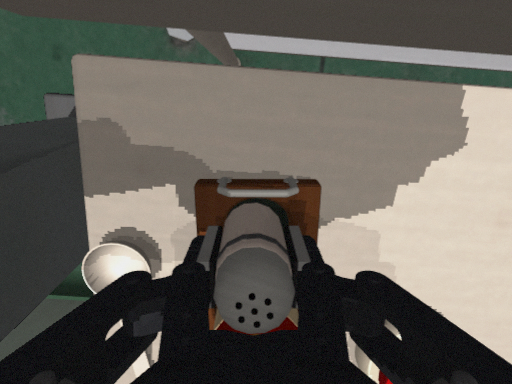

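The shaker's column (253) sits a little left of the carrier's middle (258), in line with the 1.4 mm that the pose still needs. I'll correct it and lower.

```bash

python3 -m crank '[[0,0.05,0.06,0,0,0],[0,0,0.08,0,0,0],[0,0,0.08,0,0,0],[0,0,0.06,0,0,0],[0,0,0,0,0,0],[0,0,0,0,0,0],[0,0,0,0,0,0],[0,0,0,0,0,0],[0,0,0,0,0,0],[0,0,0,0,0,0]]'
python3 need.py 0.4265 0.150 0.019 94.2
```

```text
t: 24.87
ee_pos: [0.4285, 0.1507, 0.0237]
ee_rot: [0.001, 0.68, 0.733, 0.001]
contact_force: [-1.6, 0.3, 5.8]
finger_gap: 0.0318
t 24.87 p [0.4285 0.1507 0.0237] yaw 94.3 gap 0.0318 F [-1.6  0.3  5.8]
shift units now-frame [-0.02 -0.07  0.16] target-frame [-0.02 -0.07  0.16] turn units [ 0.01 -0.    0.01]
```

Contact is 8 mm above the pick height, as it was for the seated jar (+7.7). I'm releasing.

```bash

python3 -m crank '[[0,-0.04,0,0,0,0],[0,0,0.03,0,0,0],[0,0,0,0,0,0],[0,0,0,0,0,0],[0,0,0,0,0,0],[0,0,0,0,0,0],[0,0,0,0,0,0],[0,0,0,0,0,0],[0,0,0,0,0,0],[0,0,0,0,0,0]]'
python3 -m crank '[[0,0,-0.03,0,0,0],[0,0,0,0,0,0],[0,0,0,0,0,0],[0,0,0,0,0,0],[0,0,-0.5,0,0,0],[0,0,-0.9,0,0,0],[0,0,-1,0,0,0],[0,0,-1,0,0,0],[0,0,-0.6,0,0,0],[0,0,0,0,0,0]]' 0.3
python3 need.py 0.36 -0.231 0.15 180
python3 - <<'E'
from h import *
m=vision.camera_model('wrist'); im,d=vision.get_image('wrist'); cv2.imwrite('pics/w10.png',im)
P=depthpt(m,np.stack(np.meshgrid(np.arange(512),np.arange(384)),-1).reshape(-1,2),d.ravel())
s=P[(np.hypot(P[:,0]-.4265,P[:,1]-.15)<.03)&(P[:,2]>.06)&(P[:,2]<.095)]
print(len(s),(s.min(0)+s.max(0))/2,s.min(0),s.max(0),np.percentile(s[:,2],[50,98]))
E
```

```text
t: 25.7
ee_pos: [0.4284, 0.1507, 0.0236]
ee_rot: [0.001, 0.68, 0.733, 0.002]
contact_force: [-1.2, -0.9, 8.4]
finger_gap: 0.032
t: 26.53
ee_pos: [0.4295, 0.151, 0.1469]
ee_rot: [0.002, 0.68, 0.733, 0.003]
contact_force: [0.1, -0.6, 0.5]
finger_gap: 0.0555
t 26.53 p [0.4295 0.151  0.1469] yaw 94.3 gap 0.0555 F [ 0.1 -0.6  0.5]
shift units now-frame [-12.53  -3.25  -0.14] target-frame [  2.32 -12.73  -0.1 ] turn units [  0.06   0.05 -12.47]
1384 [0.42749527 0.14377562 0.06926258] [0.41218802 0.12012247 0.06009229] [0.44280252 0.16742877 0.07843287] [0.07436265 0.07763048]
```

View pics/w10.png

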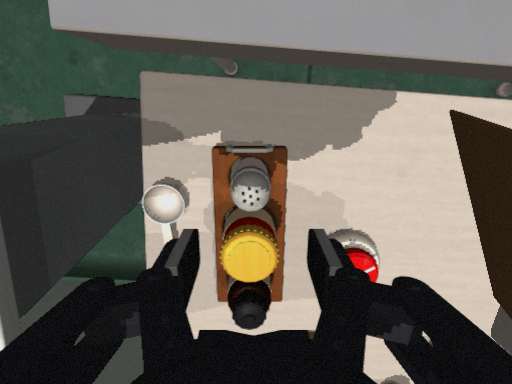

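The pepper shaker is seated at (251,187), top 77.6 mm, so the ramen set is complete. Next is the second soy, by the same route with the jaws along y.

```bash

python3 -m crank '[[-0.7,-0.2,0,0.05,0.05,0],[-1,-0.3,0,0,0,0],[-1,-0.35,0,0,0,0],[-1,-0.35,0,0,0,0],[-1,-0.35,0,0,0,0],[-1,-0.35,0,0,0,0],[-1,-0.35,0,0,0,0],[-1,-0.35,0,0,0,0],[-1,-0.35,0,0,0,0],[-1,-0.2,0,0,0,0]]' 0.5
python3 -m crank '[[-0.5,0,0,0,0,-0.5],[0,0,0,0,0,-1],[0,0,0,0,0,-1],[0,0,0,0,0,-1],[0,0,0,0,0,-1],[0,0,0,0,0,-1],[0,0,0,0,0,-1],[0,0,0,0,0,-1],[0,0,0,0,0,-1],[0,0,0,0,0,-1]]'
python3 need.py 0.3775 -0.2315 0.14 180
```

```text
t: 27.42
ee_pos: [0.3518, -0.1474, 0.1389]
ee_rot: [-0.006, 0.68, 0.733, -0.001]
contact_force: [0.7, -0.4, 0.0]
finger_gap: 0.0638
t: 28.25
ee_pos: [0.3539, -0.161, 0.1386]
ee_rot: [-0.006, 0.174, 0.985, 0.003]
contact_force: [0.4, 0.6, 0.3]
finger_gap: 0.0641
t 28.25 p [ 0.3539 -0.161   0.1386] yaw 159.9 gap 0.0641 F [0.4 0.6 0.3]
shift units now-frame [-1.55 -1.94 -0.07] target-frame [-0.79 -2.35 -0.05] turn units [ 0.05 -0.09 -2.92]
```

```bash

python3 -m crank '[[0,0,0,0.05,-0.09,-0.97],[0,0,0,0,0,-0.97],[0,0,0,0,0,-0.97],[0,-0.4,0,0,0,0],[-0.2,-0.6,0,0,0,0],[-0.3,-0.6,0,0,0,0],[-0.2,-0.5,0,0,0,0],[-0.09,-0.25,0,0,0,0],[0,0,0,0,0,0],[0,0,0,0,0,0]]'
python3 need.py 0.3775 -0.2315 0.014 180
python3 - <<'E'
from h import *
m=vision.camera_model('wrist'); im,d=vision.get_image('wrist'); cv2.imwrite('pics/w11.png',im)
P=depthpt(m,np.stack(np.meshgrid(np.arange(512),np.arange(384)),-1).reshape(-1,2),d.ravel())
s=P[(np.hypot(P[:,0]-.379,P[:,1]+.2315)<.03)&(P[:,2]>.06)&(P[:,2]<.08)]
print(len(s),(s.min(0)+s.max(0))/2,s.min(0),s.max(0))
s=P[(np.hypot(P[:,0]-.5,P[:,1]+.27)<.1)&(P[:,2]>.1)&(P[:,2]<.2)&(P[:,0]>.42)]
print('canister min x',len(s) and s[:,0].min())
E
```

```text
t: 29.08
ee_pos: [0.3773, -0.2316, 0.1399]
ee_rot: [-0.0, 0.004, 1.0, -0.0]
contact_force: [-0.7, 1.1, -0.4]
finger_gap: 0.0641
t 29.08 p [ 0.3773 -0.2316  0.1399] yaw 179.6 gap 0.0641 F [-0.7  1.1 -0.4]
shift units now-frame [-0.01  0.01  4.2 ] target-frame [-0.01  0.    4.2 ] turn units [-0.01 -0.   -0.07]
1173 [ 0.3779126  -0.23196117  0.06676334] [ 0.36277719 -0.24702142  0.06009716] [ 0.39304802 -0.21690092  0.07342952]
canister min x 0.4383289089290387
```

View pics/w11.png

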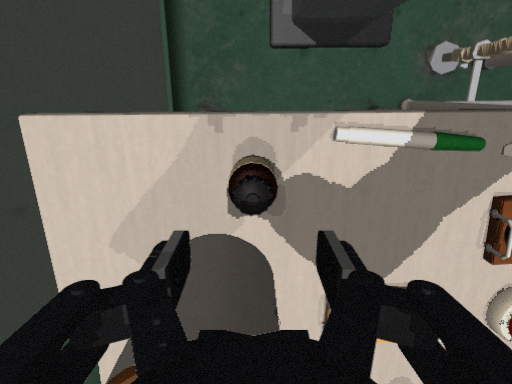

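The second soy's cap is at (253,190), giving (0.378,-0.232), which is centred. I'm going down and gripping.

```bash

python3 -m crank '[[0,0,0.2,0,0,-0.06],[0,0,0.5,0,0,0],[0,0,0.6,0,0,0],[0,0,0.6,0,0,0],[0,0,0.6,0,0,0],[0,0,0.6,0,0,0],[0,0,0.5,0,0,0],[0,0,0.4,0,0,0],[0,0,0.2,0,0,0],[0,0,0,0,0,0]]'
python3 need.py 0.3775 -0.2315 0.014 180
python3 -m crank '[[0,0,0,0,0,0],[0,0,0,0,0,0],[0,0,0,0,0,0],[0,0,0,0,0,0],[0,0,0,0,0,0],[0,0,0,0,0,0],[0,0,0,0,0,0],[0,0,0,0,0,0],[0,0,-0.4,0,0,0],[0,0,-0.6,0,0,0]]' -1 40
python3 need.py 0.37 -0.12 0.15 180
```

```text
t: 29.97
ee_pos: [0.3769, -0.2311, 0.0133]
ee_rot: [-0.001, -0.0, 1.0, -0.0]
contact_force: [-0.6, 0.3, -0.1]
finger_gap: 0.064
t 29.97 p [ 0.3769 -0.2311  0.0133] yaw -180.0 gap 0.064 F [-0.6  0.3 -0.1]
shift units now-frame [-0.02 -0.01 -0.02] target-frame [-0.02 -0.01 -0.02] turn units [-0.01 -0.01  0.01]
t: 30.8
ee_pos: [0.3762, -0.2311, 0.0428]
ee_rot: [-0.002, 0.0, 1.0, 0.0]
contact_force: [0.2, -0.0, -0.6]
finger_gap: 0.041
t 30.8 p [ 0.3762 -0.2311  0.0428] yaw 180.0 gap 0.041 F [ 0.2 -0.  -0.6]
shift units now-frame [ 0.22  3.7  -3.57] target-frame [ 0.21  3.7  -3.57] turn units [ 0.   -0.03 -0.  ]
```

```bash

python3 -m crank '[[0,0,-0.9,0,0,0],[0,0.1,-1,0,0,0],[0.1,0.5,-1,0,0,0],[0.1,0.8,-0.6,0,0,0],[0,0.9,0,0,0,0],[0,0.8,0,0,0,0],[0,0.5,0,0,0,0],[0,0.1,0,0,0,0.4],[0,0,0,0,0,1],[0,0,0,0,0,1]]'
python3 -m crank '[[0,0,0,0,0,1],[0,0,0,0,0,1],[0,0,0,0,0,1],[0,0,0,0,0,1],[0,0,0,0,0,1],[0,0,0,0,0,1],[0,0,0,0,0,1],[0,0,0,0,0,1],[0,0,0,0,0,1],[0,0,0,0,0,1]]'
python3 need.py 0.536 -0.120 0.14 88.2
```

```text
t: 31.63
ee_pos: [0.3716, -0.1207, 0.1489]
ee_rot: [0.0, 0.146, 0.989, -0.001]
contact_force: [-0.4, -0.5, -1.3]
finger_gap: 0.0411
t: 32.47
ee_pos: [0.3715, -0.1212, 0.1488]
ee_rot: [0.001, 0.68, 0.734, -0.001]
contact_force: [-0.1, -0.0, -1.0]
finger_gap: 0.0407
t 32.47 p [ 0.3715 -0.1212  0.1488] yaw 94.4 gap 0.0407 F [-0.1 -0.  -1. ]
shift units now-frame [-0.38  5.47  0.29] target-frame [0.21 5.48 0.29] turn units [-0.    0.02  0.9 ]
```

```bash

python3 -m crank '[[0,0,0,0,0.02,0.9],[0,0.4,0,0,0,0],[0.1,0.8,0,0,0,0],[0.1,0.9,0,0,0,0],[0,0.9,0.1,0,0,0],[0,0.9,0.1,0,0,0],[0,0.8,0.1,0,0,0],[0,0.5,0,0,0,0],[0,0.27,0,0,0,0],[0,0,0,0,0,0]]'
python3 need.py 0.536 -0.120 0.03 88.2
python3 - <<'E'
from h import *
m=vision.camera_model('wrist'); im,d=vision.get_image('wrist'); cv2.imwrite('pics/w12.png',im)
print(proj(m,[[.5378,-.0689,.014],[.5362,-.12,.014]]))
E
```

```text
t: 33.3
ee_pos: [0.5369, -0.1195, 0.1398]
ee_rot: [0.0, 0.716, 0.698, -0.0]
contact_force: [-1.1, -0.5, -0.4]
finger_gap: 0.0405
t 33.3 p [ 0.5369 -0.1195  0.1398] yaw 88.6 gap 0.0405 F [-1.1 -0.5 -0.4]
shift units now-frame [-0.02 -0.03  3.66] target-frame [-0.02 -0.03  3.66] turn units [0.   0.   0.05]
[[253.50850371 120.87338783]
 [253.0990609  177.00615577]]
```

View pics/w12.png

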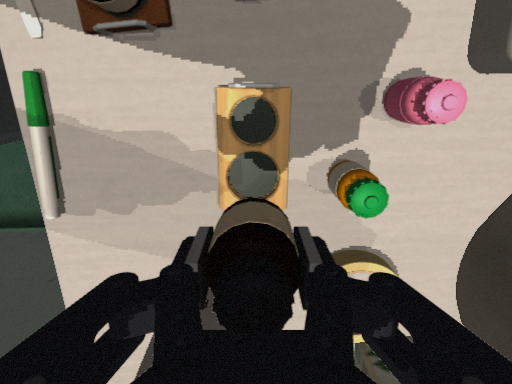

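The pale wells are at (253,120) and (253,175), within 2 px of the prediction. I'm lowering the bottle.

```bash

python3 -m crank '[[0,-0.03,0.3,0,0,0.05],[0,0,0.5,0,0,0],[0,0,0.5,0,0,0],[0,0,0.5,0,0,0],[0,0,0.5,0,0,0],[0,0,0.5,0,0,0],[0,0,0.4,0,0,0],[0,0,0.3,0,0,0],[0,0,0.15,0,0,0],[0,0,0,0,0,0]]'
python3 need.py 0.536 -0.120 0.022 88.2
```

```text
t: 34.18
ee_pos: [0.5343, -0.1194, 0.0303]
ee_rot: [-0.0, 0.718, 0.696, -0.0]
contact_force: [-0.6, -0.3, -1.9]
finger_gap: 0.0409
t 34.18 p [ 0.5343 -0.1194  0.0303] yaw 88.2 gap 0.0409 F [-0.6 -0.3 -1.9]
shift units now-frame [-0.02  0.06  0.28] target-frame [-0.02  0.06  0.28] turn units [-0.  0. -0.]
```

```bash

python3 -m crank '[[-0.02,0.05,0.08,0,0,0],[0,0,0.08,0,0,0],[0,0,0.08,0,0,0],[0,0,0.08,0,0,0],[0,0,0.02,0,0,0],[0,0,0,0,0,0],[0,0,0,0,0,0],[0,0,0,0,0,0],[0,0,0,0,0,0],[0,0,0,0,0,0]]'
python3 need.py 0.536 -0.120 0.019 88.2
```

```text
t: 35.02
ee_pos: [0.5372, -0.1203, 0.0215]
ee_rot: [0.001, 0.718, 0.696, 0.0]
contact_force: [0.5, 0.6, -0.6]
finger_gap: 0.0405
t 35.02 p [ 0.5372 -0.1203  0.0215] yaw 88.2 gap 0.0405 F [ 0.5  0.6 -0.6]
shift units now-frame [ 0.01 -0.04  0.08] target-frame [ 0.01 -0.04  0.08] turn units [0.02 0.01 0.  ]
```

```bash

python3 -m crank '[[0,-0.03,0.05,0,0,0],[0,0,0.04,0,0,0],[0,0,0,0,0,0],[0,0,0,0,0,0],[0,0,0,0,0,0],[0,0,0,0,0,0],[0,0,0,0,0,0],[0,0,0,0,0,0],[0,0,0,0,0,0],[0,0,0,0,0,0]]'
python3 need.py 0.536 -0.120 0.019 88.2
```

```text
t: 35.85
ee_pos: [0.5373, -0.1204, 0.0213]
ee_rot: [0.002, 0.718, 0.696, 0.001]
contact_force: [-2.4, 2.2, 8.7]
finger_gap: 0.0407
t 35.85 p [ 0.5373 -0.1204  0.0213] yaw 88.2 gap 0.0407 F [-2.4  2.2  8.7]
shift units now-frame [ 0.01 -0.04  0.08] target-frame [ 0.01 -0.04  0.08] turn units [0.04 0.01 0.  ]
```

The height is 8 mm above the pick height and stays put under 9 N, so it's on the floor. I'm releasing.

```bash

python3 -m crank '[[0,0.02,-0.06,0,0,0],[0,0,0,0,0,0],[0,0,0,0,0,0],[0,0,0,0,0,0],[0,0,-0.5,0,0,0],[0,0,-0.9,0,0,0],[0,0,-1,0,0,0],[0,0,-1,0,0,0],[0,0,-0.6,0,0,0],[0,0,0,0,0,0]]' 0.45
python3 need.py 0.623 -0.1245 0.15 180
python3 - <<'E'
from h import *
m=vision.camera_model('wrist'); im,d=vision.get_image('wrist'); cv2.imwrite('pics/w13.png',im)
P=depthpt(m,np.stack(np.meshgrid(np.arange(512),np.arange(384)),-1).reshape(-1,2),d.ravel())
for c in ((.536,-.12),(.623,-.1245)):
    s=P[(np.hypot(P[:,0]-c[0],P[:,1]-c[1])<.03)&(P[:,2]>.06)&(P[:,2]<.095)]
    print(len(s),(s.min(0)+s.max(0))/2,s.min(0),s.max(0),np.percentile(s[:,2],[50,98]))
E
```

```text
t: 36.68
ee_pos: [0.5397, -0.1213, 0.146]
ee_rot: [0.005, 0.718, 0.696, 0.002]
contact_force: [1.8, 0.4, -0.2]
finger_gap: 0.0617
t 36.68 p [ 0.5397 -0.1213  0.146 ] yaw 88.2 gap 0.0617 F [ 1.8  0.4 -0.2]
shift units now-frame [-0.02  2.78 -0.1 ] target-frame [-2.78 -0.11 -0.13] turn units [  0.04   0.1  -13.35]
1229 [ 0.53681212 -0.1205687   0.06935906] [ 0.52162433 -0.13578332  0.06010263] [ 0.55199991 -0.10535408  0.0786155 ] [0.07418486 0.07752627]
1157 [ 0.62473048 -0.12537175  0.06669605] [ 0.60952512 -0.14060391  0.06009286] [ 0.63993583 -0.11013958  0.07329924] [0.06921067 0.07248581]
```

View pics/w13.png

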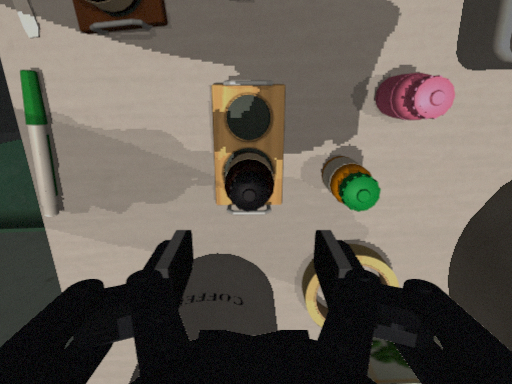

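Soy 2 is seated at (250,185), top 77.5 mm, centre (0.537,-0.121). The vinegar is at (0.624,-0.125). I'll turn to yaw 180 to keep the camera clear of the clipboard.

```bash

python3 -m crank '[[0,0,0,0.04,0.1,0],[0,0,0,0,0,-1],[0,0,0,0,0,-1],[0,0,0,0,0,-1],[0,0,0,0,0,-1],[0,0,0,0,0,-1],[0,0,0,0,0,-1],[0,0,0,0,0,-1],[0,0,0,0,0,-1],[0,0,0,0,0,-1]]'
python3 -m crank '[[0,0,0,0,0,-1],[0,0,0,0,0,-1],[0,0,0,0,0,-1],[0,0,0,0,0,-1],[0,0,0,0,0,-0.35],[-0.5,0,0,0,0,0],[-0.8,0,0,0,0,0],[-0.7,-0.05,0,0,0,0],[-0.5,-0.05,0,0,0,0],[-0.2,0,0,0,0,0]]'
python3 need.py 0.624 -0.1250 0.014 180
python3 - <<'E'
from h import *
m=vision.camera_model('wrist'); im,d=vision.get_image('wrist'); cv2.imwrite('pics/w14.png',im)
P=depthpt(m,np.stack(np.meshgrid(np.arange(512),np.arange(384)),-1).reshape(-1,2),d.ravel())
for c in ((.624,-.125),):
    s=P[(np.hypot(P[:,0]-c[0],P[:,1]-c[1])<.03)&(P[:,2]>.06)&(P[:,2]<.095)]
    print(len(s),(s.min(0)+s.max(0))/2)
E
```

```text
t: 37.57
ee_pos: [0.535, -0.1197, 0.1374]
ee_rot: [-0.005, 0.255, 0.967, 0.005]
contact_force: [0.5, -0.4, 0.1]
finger_gap: 0.0617
t: 38.4
ee_pos: [0.6178, -0.1231, 0.1366]
ee_rot: [-0.003, 0.0, 1.0, 0.006]
contact_force: [-0.7, -0.3, 0.3]
finger_gap: 0.0618
t 38.4 p [ 0.6178 -0.1231  0.1366] yaw 180.0 gap 0.0618 F [-0.7 -0.3  0.3]
shift units now-frame [-0.24 -0.12  4.08] target-frame [-0.21 -0.06  4.09] turn units [ 0.11 -0.06 -0.  ]
1193 [ 0.62438202 -0.12513697  0.06687912]
```

View pics/w14.png

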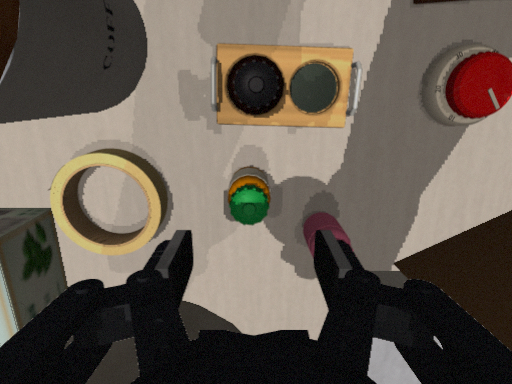

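The green cap is at (250,205), centred between the jaws. The pink decoy at (325,235) lies beyond the right finger, so I'll narrow the opening before going down.

```bash

python3 -m crank '[[-0.21,-0.06,0.2,0.11,-0.06,0],[0,0,0.5,0,0,0],[0,0,0.6,0,0,0],[0,0,0.6,0,0,0],[0,0,0.6,0,0,0],[0,0,0.5,0,0,0],[0,0,0.4,0,0,0],[0,0,0.2,0,0,0],[0,0,0,0,0,0],[0,0,0,0,0,0]]' 0.2
python3 need.py 0.624 -0.1250 0.014 180
```

```text
t: 39.28
ee_pos: [0.6241, -0.1251, 0.0321]
ee_rot: [0.002, 0.0, 1.0, -0.001]
contact_force: [-0.1, 0.1, 0.0]
finger_gap: 0.0512
t 39.28 p [ 0.6241 -0.1251  0.0321] yaw 180.0 gap 0.0512 F [-0.1  0.1  0. ]
shift units now-frame [0.  0.  0.6] target-frame [0.  0.  0.6] turn units [-0.02  0.03 -0.  ]
```

```bash

python3 -m crank '[[0,0,0.2,-0.02,0.03,0],[0,0,0.2,0,0,0],[0,0,0.2,0,0,0],[0,0,0,0,0,0],[0,0,0,0,0,0],[0,0,0,0,0,0],[0,0,0,0,0,0],[0,0,0,0,0,0],[0,0,0,0,0,0],[0,0,0,0,0,0]]' 
python3 need.py 0.624 -0.1250 0.014 180
python3 -m crank '[[0,0,0,0,0,0],[0,0,0,0,0,0],[0,0,0,0,0,0],[0,0,0,0,0,0],[0,0,0,0,0,0],[0,0,0,0,0,0],[0,0,0,0,0,0],[0,0,0,0,0,0],[0,0,-0.4,0,0,0],[0,0,-0.6,0,0,0]]' -1 40
python3 need.py 0.5378 -0.069 0.14 88.2
```

```text
t: 40.12
ee_pos: [0.6246, -0.1252, 0.0145]
ee_rot: [0.001, 0.0, 1.0, 0.0]
contact_force: [-0.6, -0.7, 0.3]
finger_gap: 0.0513
t 40.12 p [ 0.6246 -0.1252  0.0145] yaw 180.0 gap 0.0513 F [-0.6 -0.7  0.3]
shift units now-frame [0.02 0.01 0.02] target-frame [0.02 0.01 0.02] turn units [ 0.    0.01 -0.  ]
t: 40.95
ee_pos: [0.6214, -0.1241, 0.0412]
ee_rot: [-0.003, 0.0, 1.0, 0.001]
contact_force: [-0.3, 0.0, -1.3]
finger_gap: 0.0345
t 40.95 p [ 0.6214 -0.1241  0.0412] yaw 180.0 gap 0.0345 F [-0.3  0.  -1.3]
shift units now-frame [ 2.81  1.85 -3.27] target-frame [ 1.75 -2.84 -3.29] turn units [-0.03 -0.06 13.35]
```

```bash

python3 -m crank '[[0,0,-0.8,0,0,0],[0,0,-0.9,0,0,0],[0.1,0,-0.9,0,0,0],[0.4,0.2,-0.7,0,0,0],[0.6,0.4,0,0,0,0],[0.7,0.5,0,0,0,0],[0.6,0.45,0,0,-0.05,0],[0.4,0.3,0,0,0,0.5],[0,0,0,0,0,1],[0,0,0,0,0,1]]' 
python3 -m crank '[[0,0,0,0,0,1],[0,0,0,0,0,1],[0,0,0,0,0,1],[0,0,0,0,0,1],[0,0,0,0,0,1],[0,0,0,0,0,1],[0,0,0,0,0,1],[0,0,0,0,0,1],[0,0,0,0,0,1],[0,0,0,0,0,1]]'
python3 need.py 0.5378 -0.069 0.14 88.2
```

```text
t: 41.78
ee_pos: [0.5389, -0.0687, 0.1431]
ee_rot: [0.003, 0.152, 0.988, 0.001]
contact_force: [0.1, -0.1, -2.1]
finger_gap: 0.0347
t: 42.62
ee_pos: [0.5396, -0.0694, 0.1429]
ee_rot: [0.002, 0.684, 0.73, 0.002]
contact_force: [-0.3, -0.2, -1.1]
finger_gap: 0.0347
t 42.62 p [ 0.5396 -0.0694  0.1429] yaw 93.7 gap 0.0347 F [-0.3 -0.2 -1.1]
shift units now-frame [ 0.02 -0.06  0.1 ] target-frame [ 0.01 -0.06  0.1 ] turn units [ 0.05 -0.01  0.8 ]
```

```bash

python3 -m crank '[[0,-0.05,0,0.05,0,0.8],[0,0,0.3,0,0,0],[0,0,0.5,0,0,0],[0,0,0.5,0,0,0],[0,0,0.5,0,0,0],[0,0,0.5,0,0,0],[0,0,0.5,0,0,0],[0,0,0.4,0,0,0],[0,0,0.3,0,0,0],[0,0,0.05,0,0,0]]'
python3 -m crank '[[0,0,0.1,0,0,0],[0,0,0,0,0,0],[0,0,0,0,0,0],[0,0,0,0,0,0],[0,0,0,0,0,0],[0,0,0,0,0,0],[0,0,0,0,0,0],[0,0,0,0,0,0],[0,0,0,0,0,0],[0,0,0,0,0,0]]'
python3 need.py 0.5378 -0.069 0.022 88.2
python3 - <<'E'
from h import *
m=vision.camera_model('wrist'); im,d=vision.get_image('wrist'); cv2.imwrite('pics/w15.png',im)
E
```

```text
t: 43.45
ee_pos: [0.5369, -0.0692, 0.0339]
ee_rot: [-0.002, 0.716, 0.698, -0.001]
contact_force: [0.4, 0.1, -1.7]
finger_gap: 0.0346
t: 44.28
ee_pos: [0.539, -0.0698, 0.0336]
ee_rot: [0.0, 0.716, 0.698, 0.0]
contact_force: [-0.6, 0.2, -0.9]
finger_gap: 0.0346
t 44.28 p [ 0.539  -0.0698  0.0336] yaw 88.5 gap 0.0346 F [-0.6  0.2 -0.9]
shift units now-frame [ 0.03 -0.04  0.39] target-frame [ 0.02 -0.04  0.39] turn units [ 0.01 -0.    0.05]
```

View pics/w15.png

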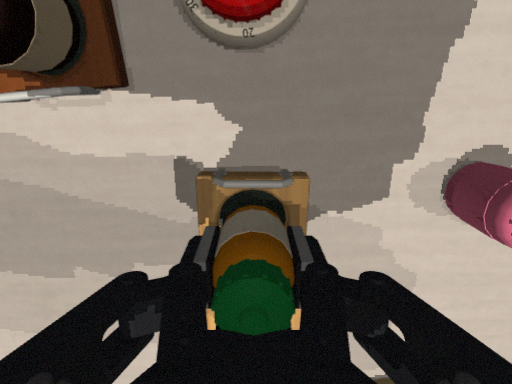

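The vinegar's column (253) is in line with its well (253). I'm lowering it.

```bash

python3 -m crank '[[0.02,-0.03,0.08,0,0,0.05],[0,0,0.08,0,0,0],[0,0,0.08,0,0,0],[0,0,0.08,0,0,0],[0,0,0.07,0,0,0],[0,0,0,0,0,0],[0,0,0,0,0,0],[0,0,0,0,0,0],[0,0,0,0,0,0],[0,0,0,0,0,0]]'
python3 need.py 0.5378 -0.069 0.022 88.2
```

```text
t: 45.17
ee_pos: [0.5383, -0.0692, 0.0221]
ee_rot: [0.0, 0.718, 0.696, 0.001]
contact_force: [-0.8, 0.2, -1.7]
finger_gap: 0.0346
t 45.17 p [ 0.5383 -0.0692  0.0221] yaw 88.2 gap 0.0346 F [-0.8  0.2 -1.7]
shift units now-frame [ 0.01 -0.02  0.  ] target-frame [ 0.01 -0.02  0.  ] turn units [ 0.01 -0.   -0.  ]
```

```bash

python3 -m crank '[[0,-0.02,0.05,0,0,0],[0,0,0.04,0,0,0],[0,0,0,0,0,0],[0,0,0,0,0,0],[0,0,0,0,0,0],[0,0,0,0,0,0],[0,0,0,0,0,0],[0,0,0,0,0,0],[0,0,0,0,0,0],[0,0,0,0,0,0]]'
python3 need.py 0.5378 -0.069 0.022 88.2
```

```text
t: 46.0
ee_pos: [0.5376, -0.0692, 0.0195]
ee_rot: [0.0, 0.718, 0.696, 0.0]
contact_force: [-2.0, -0.8, 3.3]
finger_gap: 0.0343
t 46.0 p [ 0.5376 -0.0692  0.0195] yaw 88.2 gap 0.0343 F [-2.  -0.8  3.3]
shift units now-frame [ 0.01  0.01 -0.08] target-frame [ 0.01  0.01 -0.08] turn units [ 0.01 -0.    0.  ]
```

It's on the floor. I'm releasing and rising.

```bash

python3 -m crank '[[0,0,0,0,0,0],[0,0,0,0,0,0],[0,0,0,0,0,0],[0,0,0,0,0,0],[0,0,-0.5,0,0,0],[0,0,-0.9,0,0,0],[0,0,-1,0,0,0],[0,0,-1,0,0,0],[0,0,-0.6,0,0,0],[0,0,0,0,0,0]]' 0.35
python3 -m crank '[[0,0,-0.7,0,0,0],[0,-0.5,-0.7,0,0,0],[0,-1,-0.7,0,0,0],[0,-1,-0.5,0,0,0],[0,-1,0,0,0,0],[0,-1,0,0,0,0],[0,-1,0,0,0,0],[0,-0.5,0,0,0,0],[0,0,0,0,0,0],[0,0,0,0,0,0]]'
python3 - <<'E'
from h import *
for n in ('side','top'):
    m=vision.camera_model(n); im,d=vision.get_image(n)
    P=depthpt(m,np.stack(np.meshgrid(np.arange(512),np.arange(384)),-1).reshape(-1,2),d.ravel())
    for nm,c in dict(dsoy=(.4345,.04),dchil=(.4302,.0975),dpep=(.4265,.15),psoy=(.5362,-.12),pvin=(.5378,-.069)).items():
        s=P[(np.hypot(P[:,0]-c[0],P[:,1]-c[1])<.027)&(P[:,2]>.062)&(P[:,2]<.095)]
        if len(s): print(n,nm,len(s),((s.min(0)+s.max(0))/2).round(4),np.percentile(s[:,2],98).round(4))
    y=(130,290,90,390) if n=='side' else (95,275,125,395)
    cv2.imwrite(f'pics/{n}F.png',cv2.resize(im[y[0]:y[1],y[2]:y[3]],None,fx=2.6,fy=2.6,interpolation=cv2.INTER_CUBIC))
print(manip.state()['ee_pos'],manip.state()['t'])
E
```

```text
t: 46.83
ee_pos: [0.5407, -0.07, 0.1449]
ee_rot: [0.005, 0.718, 0.696, 0.003]
contact_force: [1.0, -0.1, 1.1]
finger_gap: 0.058
t: 47.67
ee_pos: [0.3572, -0.0635, 0.2163]
ee_rot: [0.0, 0.718, 0.696, 0.001]
contact_force: [-0.2, 0.1, -0.7]
finger_gap: 0.0577
side dsoy 154 [0.4333 0.0386 0.0701] 0.0769
side dchil 354 [0.4295 0.0973 0.0713] 0.0792
side dpep 151 [0.4258 0.1508 0.071 ] 0.0785
side psoy 133 [ 0.5345 -0.1199  0.07  ] 0.0772
side pvin 132 [ 0.5347 -0.0694  0.07  ] 0.0771
top dsoy 135 [0.4353 0.0406 0.0712] 0.0768
top dchil 132 [0.4378 0.1013 0.0719] 0.0795
top dpep 159 [0.4269 0.145  0.0707] 0.0778
top psoy 142 [ 0.5368 -0.1183  0.0704] 0.0769
top pvin 136 [ 0.5376 -0.0681  0.0724] 0.0776
[ 0.35801419 -0.06359507  0.21635185] 47.7667
```

View pics/sideF.png

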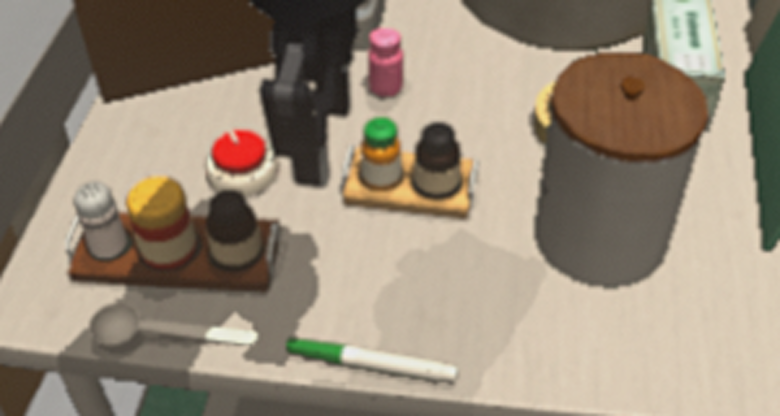

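View pics/topF.png

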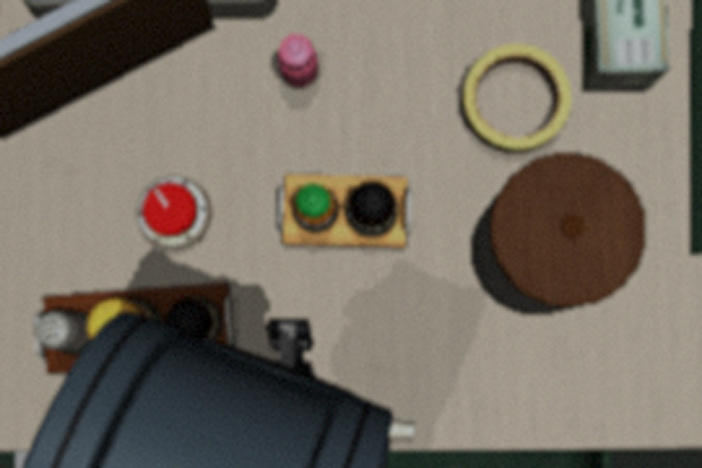

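Both pictures show all five standing upright in their wells: the dark row at (100..235,210) and the pale pair at (380..437,150) in the side crop. Cap tops are at about 77 mm. The timer, tape roll and pink bottle haven't moved, and the gripper is clear. I'm handing in the job.

```bash
python3 -c "
from cell import ticket
print(ticket.close_job())"
```

```text
the job is handed in; nothing more can be done
None
```

I made up both sets and handed the job in at about 48 s of the 131 s allowed. The dark carrier holds a soy bottle, the chilli jar and the pepper shaker; the pale carrier holds the other soy bottle and the vinegar.

**Last checks:** the side and top cameras show all five upright in their wells. Their tops are at 77–79.5 mm, against the 77 mm expected (72 mm item plus the 5 mm well floor). The timer and tape roll looked unmoved in the pictures (I did not measure them again), and the gripper was clear.

**What disagreed:**
- **Positions:** the cameras differed from each other by up to 3 mm along x and y in most places, and by up to about 5 mm on a few early wrist readings.
- **Final top view:** the robot's forearm partly hid the chilli jar and pepper shaker. Their top-view centres were off by 5–8 mm, so for those two I relied on the side and wrist views.
- **First soy bottle:** it showed 12–15 N of contact when it touched down, about 2 mm higher than I expected. After release its top measured at the seated height.

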